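# Change over the drilling jig

### The arm

A 6-joint arm with a two-finger parallel gripper is mounted at the origin on the work surface. World frame = base frame: x ahead of the robot, y to its left, z up, the work surface at z = 0. Lengths are in mm, angles in rad, forces in N, time in s.
With the tool pointing down it reaches from about 350 to 975 mm from the base axis. Payload 7.1 kg.
Tool frame: the origin (TCP) lies between the finger pads; the fingertips stand 19 mm ahead of it and the grasp point (between the pads) is the TCP (ctrl.finger_overhang is the distance from the TCP to the fingertips, in mm); z points along the fingers, y is the line along which they close (so a half turn about z gives the same grasp; the last joint's range is limited). The gripper opens to 88 mm and grips with 3 to 60 N. Pads are 20 mm wide; open, the fingers measure 115 mm over their backs; the gripper's body (75 mm by 178 mm) begins 61 mm behind the grasp point.
Start: joints at [-1.223, 0.423, 1.63, -0, 1.089, -0.019], TCP at [224.16, -583.401, 205.175] pointing down, gripper open.
Joint ranges: [-3, 3], [-0.9, 2.11], [0.09, 2.58], [-1.31, 4.45], [0.11, 2.69], [-2.54, 2.54]. Speed limits (rad/s): [2.39, 2.39, 3.01, 3.14, 3.14, 3.14].

### API

Orientations are given as a rotation vector (axis times angle).
In Python, from workcell import ctrl gives the robot as it stands. The module is installed in compiled form; this text tells all that it offers.
- The arm moves only by the tool arm_command, never from a script. Its argument "rows" is one flat list of numbers, 7 for each row, row after row: the turn, a rotation vector about the tool's x, y, z scaled (see below), then the shift along the tool's x, y, z scaled (see below), then the opening, from -1 (shut) to 1 (fully open). A call has 1 to 5 rows; each row is the pose to reach, as a shift and turn from the pose commanded when the call began, along the tool's axes at that moment, turning the shorter way round; what a row does not reach only later rows make up. The controller multiplies each number of a shift by 80 mm and each number of a turn by 180 degrees. A row lasts 1/10 s, in which the tool goes at most 50 mm and 8.59 degrees, less where a joint would pass 70% of its speed; a pose out of reach is approached as far as the arm can. A call with a number of a shift or a turn outside -1 to 1 is refused whole. A call with a gripper value outside its range is refused whole. The fingers move at their own pace and stop on an object; the grip force is fixed at half the most. Time passes only in rows, so rows that repeat a pose let the fingers close. It gives the time, the measured TCP pose, the force, the opening and the grip force at its end, in the units of the state.
- ctrl.get_obs(): the state, without advancing time (a new reading comes with each control period).
- ctrl.get_image(name): name is "scene" or "top" or "wrist"; returns (picture, depth): 400x640x3 uint8, red, green, blue; 400x640 float32, mm along the optical axis (not along the pixel's ray), 0 where there is no reading.
- ctrl.camera_params(name): a dict with "camera_matrix" (3x3 intrinsics, pixels), "world_to_cam" (4x4, takes a point from world to camera coordinates); the wrist camera has in their place "tool_from_camera" (4x4, takes a point from camera to tool coordinates, whose origin is the TCP and whose axes are the flange's). Camera axes: x right, y down, z forward; pixel columns grow to the right and rows downward; lengths in mm; the calibration is good to about 2 mm. The wrist camera is an equidistant fisheye: a pixel r from the principal point sees the ray r / f radians off the axis. A picture is of the moment at which its call begins: read the wrist's pose just before it. camera_params takes no time and is no camera call.
- ctrl.close_job(): hands the job in; it is judged then, once.
The state is a dict: "t": time; "qpos": joint angles; "qvel": joint speeds; "joint_torque": joint torques, N m; "ee_pos": TCP position; "orientation": TCP orientation; "ft_force": force on the tool from outside, world axes, zero at the start; "moment": the same for the moment, N m; "width": finger opening in mm; "grasp_force": force on a finger pad.
Only numpy, scipy, OpenCV 4.12 (cv2) and the standard library are available. Lean on these libraries where they do the work, as an engineer would, in place of code of your own. Each camera call takes 0.05 s, during which the arm holds its last target. There are 200 camera calls.

### The job

Change the parts over at the drilling jig: flip its toggle clamp open by pushing the red handle over until it stays there, and only then lift the drilled pine block out of the nest. At the end the steel angle bracket must sit in the jig's nest, flat and square with it, the pine block must lie flat in the middle of the square wooden tray, and the aluminium plate flat in the middle of the round steel dish; the bare rubber mat is free to park a part on the way. Leave the clamp open and do not knock over the glue jar.

Things in the scene. Friction and masses are not known exactly. Their poses are not given: they have to be found in the camera images.
- block: Drilled pine block, 70 (x) x 40 (y) x 30 (z) mm, about 60 g, with an 18 mm vertical hole through its middle. Origin: centre of its underside; z up. Starts lying in the jig's nest under the clamp pad (1 mm free above it when the clamp is closed), x roughly along the jig's x.
- bracket: Dark steel angle bracket, about 170 g, 6 mm thick: a flat foot 60 (x) x 40 (y) mm and at its +x edge an upright flange 40 mm wide (y), 50 mm high. Origin: centre of the foot's underside; z up. Centre of mass near x +12 mm. Hold it across its 40 mm width (closing along its y) near x +20 mm. Starts standing on its foot in the steel dish.
- plate: Flat aluminium plate, 80 (x) x 50 (y) x 10 (z) mm, about 100 g, with two 10 mm holes at x = +28 and -28 mm. Origin: centre of its underside; z up. Starts flat in the wooden tray.
- jig: Drilling jig, fixed: grey laminate base 190 x 120 x 12 mm (x -100 to +90). Origin: on its underside, z up, +x from nest to clamp pivot. Nest: pocket 92 (x) x 70 (y) mm centred at x -40, y 0, floor at z 12, steel rim 6 mm wide, top at z 18. Clamp pivot (axis along y) at x 55, z 65, between cheeks up to z 75.
- clamp (a joint): Toggle clamp angle, rad: 0 closed, 1.75 fully open (a stop). Arm (95 mm from pivot to pad) and red handle form a rigid L: at 0 the arm lies over the nest and the handle stands up. Push the handle towards the jig's +x (1 to 2 N): handle goes down, arm up. Top heavy: past about 1.1 rad it falls open and stays; short of that it may fall back. Open, the arm tip is 170 mm above the bench.
- clamp_grip (a point): Point on the axis of the clamp's red handle, 100 mm from the pivot and 20 mm below the handle's end. The handle is round, 20 mm thick, red from 35 to 120 mm from the pivot; with the clamp closed it stands upright, its end 185 mm above the bench.
- tray: Square wooden tray, fixed, 150 x 150 mm and 14 mm high outside, walls 6 mm, floor 6 mm thick. Origin: centre of the underside, z up; floor top at z = 6 mm.
- dish: Round steel dish, fixed, 150 mm in diameter and 12 mm high, wall 4 mm, floor 6 mm thick. Origin: centre of the underside; floor top at z = 6 mm.
- spare: Bare black rubber mat, fixed, 140 (x) x 120 (y) x 6 mm: the free spot. Origin: centre of the underside; top at z = 6 mm.
- glue: Pale glue jar with an orange cap standing on the bench, 50 mm in diameter, 85 mm high. Origin: centre of its underside. Must not be knocked over.
Not all that is in view belongs to the job. Of the things that look like the bracket, the middle-sized one is meant.

How it is judged:
By the outcome, as a careful person would: the job done as asked, in the order asked, and still so for the second after the job is handed in, with the robot touching nothing.
It also fails if it takes over 134 s, if anything falls off the work surface, if the arm or the gripper's body presses on something with over 40 N, if the wrist force passes 120 N, or if a joint passes its speed limit or range.

## Working session

There is one attempt and no reset: what is moved stays moved. The work goes in short steps, Python scripts to look and compute and a tool call to move; the robot and the scene stay as the last step left them, time stands still between calls to the robot, and variables do not carry over. Pictures are saved under pics/ and viewed, at most 14 in all, crops included, and the job is handed in when it is done.

Besides the shell and the picture viewer there is one more tool, called as name(argument=value, ...) on one line, values as JSON. arm_command: Moves the arm, as the interface text tells. Shifts and turns lie within -1 to 1; 1 stands for 80 mm of shift or 180 degrees of turn. Its arguments: {"type":"object","properties":{"rows":{"type":"array","items":{"type":"number"}}},"required":["rows"]}

```bash
mkdir -p pics
cat > h.py <<'E'
import numpy as np, cv2
from scipy.spatial.transform import Rotation as R
from workcell import ctrl
def snap(n,f=None):
    p,d=ctrl.get_image(n)
    if f: cv2.imwrite('pics/'+f,p[:,:,::-1])
    np.savez(''+n+'.npz',p=p,d=d); return p,d
def cloud(n,d):
    c=ctrl.camera_params(n);K=np.array(c['camera_matrix']);T=np.linalg.inv(np.array(c['world_to_cam']))
    v,u=np.mgrid[0:400,0:640]
    P=np.stack([(u-K[0,2])/K[0,0]*d,(v-K[1,2])/K[1,1]*d,d],-1)
    return P@T[:3,:3].T+T[:3,3]
E
python3 - <<'E'
from h import *
o=ctrl.get_obs();print(o['t'],o['ee_pos'],o['orientation'],o['width'])
for n in('scene','top'):
    p,d=snap(n,n+'0.png');c=ctrl.camera_params(n);print(n,np.round(c['camera_matrix'],1),np.round(c['world_to_cam'],3))
E
```

```text
0.0 [ 223.95864222 -582.85422322  204.39173405] [-3.08739492e+00 -5.72610033e-01  4.03695108e-04] 87.51438856551587
scene [[454.2   0.  324.5]
 [  0.  454.2 201.5]
 [  0.    0.    1. ]] [[-5.090000e-01  8.610000e-01  6.000000e-03  3.181420e+02]
 [ 7.440000e-01  4.430000e-01 -5.000000e-01 -2.637800e+02]
 [-4.330000e-01 -2.500000e-01 -8.660000e-01  1.584238e+03]
 [ 0.000000e+00  0.000000e+00  0.000000e+00  1.000000e+00]]
top [[448.3   0.  320.7]
 [  0.  448.3 200.3]
 [  0.    0.    1. ]] [[ 3.000000e-03 -1.000000e+00 -1.000000e-03 -7.638200e+01]
 [-9.950000e-01 -3.000000e-03 -1.050000e-01  5.029890e+02]
 [ 1.050000e-01  1.000000e-03 -9.950000e-01  1.133804e+03]
 [ 0.000000e+00  0.000000e+00  0.000000e+00  1.000000e+00]]
```

View pics/top0.png

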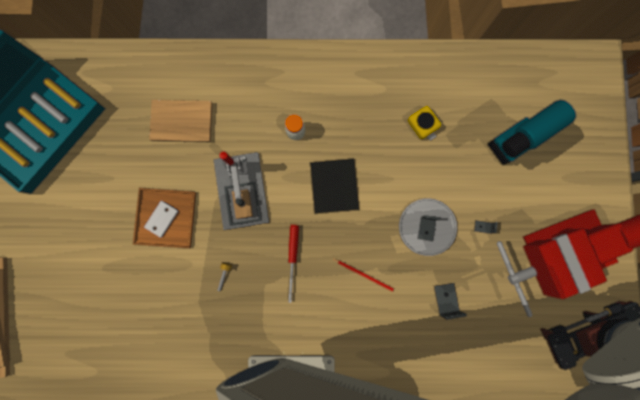

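View pics/scene0.png

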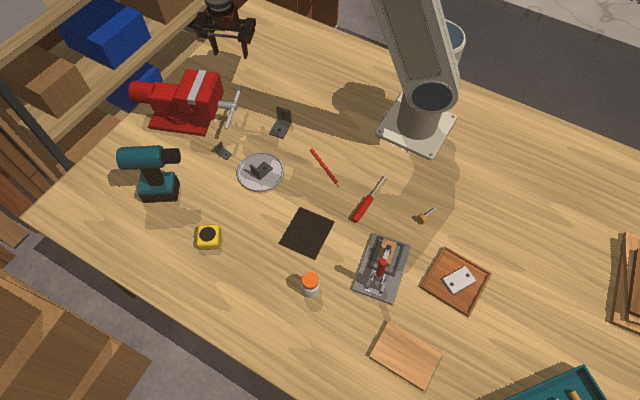

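The top view shows the tray with the plate at (165,218), the jig at (242,190) with its handle tip at (226,157), the mat at (334,186), the dish with the bracket at (429,227) and the glue at (293,124). The scene view agrees: dish (260,172), jig (381,268), tray (455,280).

```bash
cat > m.py <<'E'
from h import *
def rect(P,m,name):
    q=P[m][:,:2].astype(np.float32); 
    n,l,s,c=cv2.connectedComponentsWithStats(m.astype(np.uint8),connectivity=8)
    k=1+np.argmax(s[1:,4]); q=P[l==k][:,:2].astype(np.float32)
    r=cv2.minAreaRect(q); print(name,np.round(r[0],1),np.round(r[1],1),round(r[2],1),'n',len(q),'zmed',round(float(np.median(P[l==k][:,2])),1)); return l==k
E
python3 - <<'E'
from m import *
for n in('top','scene'):
    a=np.load(n+'.npz');p,d=a['p'],a['d'];P=cloud(n,d);hsv=cv2.cvtColor(p,cv2.COLOR_RGB2HSV);z=P[...,2];H,S,V=[hsv[...,i].astype(int) for i in range(3)]
    def box(c,r): return (abs(P[...,0]-c[0])<r)&(abs(P[...,1]-c[1])<r)&(d>0)
    v={'top':dict(tray=(218,165),jig=(190,242),mat=(186,334),dish=(227,429),glue=(124,293)),'scene':dict(tray=(280,455),jig=(268,381),mat=(232,306),dish=(172,260),glue=(281,311))}[n]
    C={k:P[x][:2] for k,x in v.items()}
    print(n,{k:np.round(P[x],0) for k,x in v.items()})
    rect(P,box(C['tray'],120)&(z>3.5)&(z<40),'tray')
    rect(P,box(C['tray'],60)&(S<60)&(V>120),'plate')
    rect(P,box(C['jig'],130)&(z>5)&(z<25),'jig')
    rect(P,box(C['jig'],130)&(z>5),'jigall')
    rect(P,box(C['mat'],110)&(V<60),'mat')
    rect(P,box(C['dish'],85)&(z>3.5)&(z<20),'dish')
    rect(P,box(C['dish'],60)&(V<105)&(z>3),'brk')
    rect(P,box(C['dish'],60)&(z>25),'flange')
    rect(P,box(C['glue'],60)&(z>60),'glue')
    m=box(C['jig'],150)&(S>170)&((H<6)|(H>174))&(z>60)
    q=P[m];t=q[q[:,2]>170] if n=='x' else q[np.argsort(q[:,2])[-25:]]
    print('handle',len(q),np.round(q.min(0)),np.round(q.max(0)),np.round(t.mean(0),1))
    m=box(C['jig'],150)&(H>8)&(H<25)&(S>70)&(z>30)&(z<55); rect(P,m,'block')
E
python3 - <<'E'
import cv2
a=cv2.imread('pics/top0.png')[130:260,120:280];b=cv2.imread('pics/top0.png')[170:300,390:510]
s=cv2.imread('pics/scene0.png')[225:310,340:500]
cv2.imwrite('pics/c1.png',cv2.vconcat([cv2.resize(cv2.hconcat([a,b]),(795,369),interpolation=2),cv2.resize(cv2.hconcat([s,cv2.imread('pics/scene0.png')[130:215,220:340]]),(795,231),interpolation=2)]))
E
```

```text
top {'tray': array([457., 329.,  18.]), 'jig': array([527., 126.,  42.]), 'mat': array([ 543., -110.,    7.]), 'dish': array([ 435., -356.,   14.]), 'glue': array([689.,  -5.,  84.])}
tray [459.1 336.2] [158.1 152.4] 86.3 n 2975 zmed 7.9
plate [456.7 343.9] [54.6 80. ] 58.8 n 598 zmed 15.5
jig [530.2 136.6] [190.1 120.5] 9.5 n 2470 zmed 12.4
jigall [530.2 136.6] [190.1 120.5] 9.5 n 3336 zmed 13.7
mat [ 545.1 -110.5] [134.3 115.5] 5.0 n 2166 zmed 5.9
dish [ 437.6 -353.6] [149.4 151.3] 0.5 n 2270 zmed 7.3
brk [ 432.9 -365.6] [70.4 68.8] 79.5 n 458 zmed 12.2
flange [ 457.9 -355. ] [39.9  6.5] 79.1 n 62 zmed 54.1
glue [690.9  -6.3] [44.3 42.7] 0.6 n 280 zmed 84.3
handle 80 [580. 137. 117.] [596. 152. 188.] [588.9 145.5 185.3]
block [493.  128.7] [70.4 40.7] 9.5 n 340 zmed 41.7
scene {'tray': array([464., 334.,  14.]), 'jig': array([600., 150., 163.]), 'mat': array([ 549., -110.,    9.]), 'dish': array([ 445., -349.,   16.]), 'glue': array([697.,   0.,  89.])}
tray [457.3 331.9] [181.6 174.8] 84.8 n 2706 zmed 9.0
plate [456.5 342.1] [53.3 81.2] 59.3 n 463 zmed 16.8
jig [545.1 138.3] [168.3 126.5] 9.3 n 1749 zmed 13.9
jigall [545.1 138.3] [168.3 126.5] 9.3 n 2273 zmed 15.2
mat [ 547.6 -109.7] [137.8 118. ] 5.7 n 1091 zmed 7.4
dish [ 434.5 -350.6] [160.7 162.9] 13.6 n 1354 zmed 8.6
brk [ 434.9 -365.1] [71.  68.7] 79.7 n 261 zmed 14.6
flange [ 460.5 -354.6] [40.7  8.8] 80.0 n 66 zmed 48.2
glue [694.4  -5. ] [43.2 43.4] 27.4 n 255 zmed 85.4
handle 72 [584. 138. 111.] [601. 156. 189.] [593.7 147.  186.6]
block [496.3 129.2] [73.6 39.7] 10.4 n 228 zmed 43.2
```

View pics/c1.png

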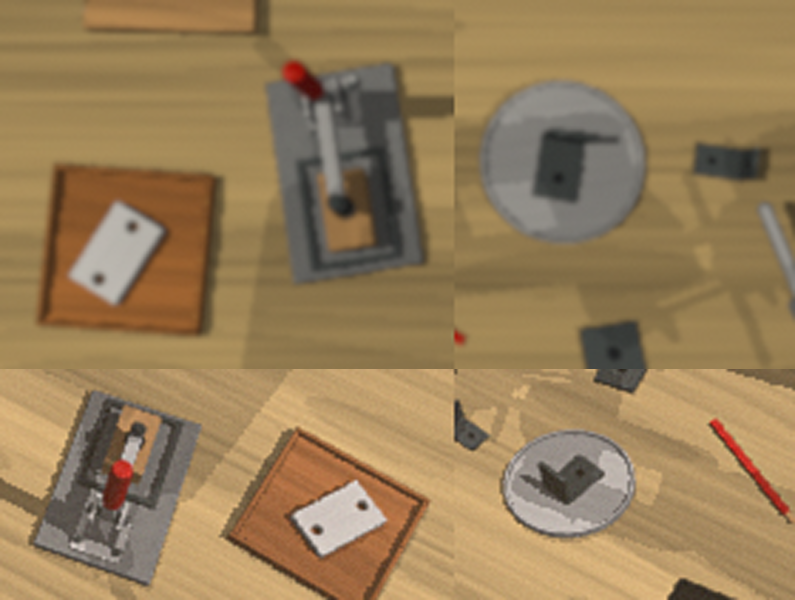

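The crops agree with the fits. The jig's yaw is 9.5° and its handle is at about (590,146). The bracket's flange faces +x with yaw about -11°. The plate's long axis is at about 149°. First comes a planner that turns waypoints into call numbers.

```bash
cat > plan.py <<'E'
from h import *
def Rd(y): c,s=np.cos(np.radians(y)),np.sin(np.radians(y)); return np.array([[c,s,0],[s,-c,0],[0,0,-1]]).astype(float)
def jig(x,y=0): a=np.radians(9.5);return np.array([535.1+x*np.cos(a)-y*np.sin(a),137.4+x*np.sin(a)+y*np.cos(a)])
def state():
    o=ctrl.get_obs();M=R.from_rotvec(o['orientation']).as_matrix()
    print('t %.1f'%o['t'],'pos',np.round(o['ee_pos'],1),'yaw %.1f'%np.degrees(np.arctan2(M[1,0],M[0,0])),'tilt',np.round(M[:2,2],3),'F',np.round(o['ft_force'],1),'w %.1f g %.1f'%(o['width'],o['grasp_force']),'q6 %.2f'%o['qpos'][5]); return np.array(o['ee_pos']),M
def plan(*wps,step=75):
    "wps: (x,y,z,yaw); prints scaled (turn xyz, shift xyz) per call"
    p,M=state()
    for w in wps:
        T=Rd(w[3]);t=np.array(w[:3],float);n=0
        print('->',np.round(w,1))
        while n<14:
            d=M.T@(t-p); rv=R.from_matrix(M.T@T).as_rotvec()
            k=max(1,int(np.ceil(max(abs(d).max()/step,np.degrees(np.linalg.norm(rv))/24))))
            a=np.round(rv/k/np.pi,3);b=np.round(d/k/80,3 if k==1 else 2)
            print('  ',(a+0).tolist(),(b+0).tolist()); p=p+M@b*80; M=M@R.from_rotvec(a*np.pi).as_matrix();n+=1
            if k==1:break
E
python3 - <<'E'
from plan import *
plan((300,-420,215,9.5),(*jig(0),215,9.5),(*jig(20),169,9.5))
E
```

```text
t 0.1 pos [ 224.  -582.9  204.5] yaw 21.0 tilt [-0.     0.001] F [-0.9  0.7  0.5] w 87.8 g 0.0 q6 -0.02
-> [ 300.  -420.   215.     9.5]
   [0.0, 0.0, 0.032] [0.81, -0.78, -0.06]
   [0.0, 0.0, 0.032] [0.725, -0.858, -0.069]
-> [535.1 137.4 215.    9.5]
   [0.0, 0.0, 0.0] [0.58, -0.91, 0.0]
   [0.0, 0.0, 0.0] [0.58, -0.91, 0.0]
   [0.0, 0.0, 0.0] [0.58, -0.91, 0.0]
   [0.0, 0.0, 0.0] [0.58, -0.91, 0.0]
   [0.0, 0.0, 0.0] [0.58, -0.92, 0.0]
   [0.0, 0.0, 0.0] [0.57, -0.91, 0.0]
   [0.0, 0.0, 0.0] [0.578, -0.917, 0.007]
-> [554.8 140.7 169.    9.5]
   [0.0, 0.0, 0.0] [0.25, 0.001, 0.575]
```

arm_command(rows=[0,0,0.032,0.81,-0.78,-0.06,-1,0,0,0.032,0.81,-0.78,-0.06,-1,0,0,0.032,0.81,-0.78,-0.06,-1])

```text
t: 0.4
ee_pos: [263.2, -497.8, 209.5]
orientation: [-3.11, -0.42, 0.0]
ft_force: [0.1, 0.4, 0.1]
width: 67.1
grasp_force: 0.0
```

arm_command(rows=[0,0,0.032,0.72,-0.86,-0.07,-1,0,0,0.032,0.72,-0.86,-0.07,-1,0,0,0.032,0.72,-0.86,-0.07,-1])

```text
t: 0.7
ee_pos: [300.5, -417.2, 215.5]
orientation: [-3.129, -0.264, 0.0]
ft_force: [-0.0, -0.9, 0.5]
width: 43.6
grasp_force: 0.0
```

arm_command(rows=[0,0,0,0.58,-0.91,0,-1,0,0,0,0.58,-0.91,0,-1,0,0,0,0.58,-0.91,0,-1])

```text
t: 1.0
ee_pos: [334.0, -338.7, 215.4]
orientation: [-3.129, -0.264, 0.001]
ft_force: [0.2, -0.5, 0.3]
width: 19.8
grasp_force: 0.0
```

arm_command(rows=[0,0,0,0.58,-0.91,0,-1,0,0,0,0.58,-0.91,0,-1,0,0,0,0.58,-0.91,0,-1])

```text
t: 1.3
ee_pos: [368.1, -260.0, 215.5]
orientation: [-3.13, -0.264, -0.0]
ft_force: [-0.2, 0.3, 0.2]
width: 0.4
grasp_force: 0.0
```

```bash
python3 -c "
from plan import *
plan((*jig(0),215,9.5),(*jig(20),169,9.5))"
```

```text
t 1.3 pos [ 368.1 -260.   215.5] yaw 9.7 tilt [0. 0.] F [-0.2  0.3  0.2] w 0.4 g 0.0 q6 0.76
-> [535.1 137.4 215.    9.5]
   [0.0, 0.0, 0.0] [0.58, -0.91, 0.0]
   [0.0, 0.0, 0.0] [0.58, -0.91, 0.0]
   [0.0, 0.0, 0.0] [0.58, -0.91, 0.0]
   [0.0, 0.0, 0.0] [0.58, -0.91, 0.0]
   [0.0, 0.0, 0.001] [0.572, -0.907, 0.009]
-> [554.8 140.7 169.    9.5]
   [0.0, 0.0, 0.0] [0.25, 0.0, 0.575]
```

Motion tracks well.

arm_command(rows=[0,0,0,0.58,-0.91,0,-1,0,0,0,0.58,-0.91,0,-1,0,0,0,0.58,-0.91,0,-1])

```text
t: 1.6
ee_pos: [402.2, -181.1, 215.6]
orientation: [3.13, 0.264, 0.001]
ft_force: [0.7, -0.8, 0.3]
width: 0.4
grasp_force: 0.0
```

arm_command(rows=[0,0,0,0.58,-0.91,0,-1,0,0,0,0.58,-0.91,0,-1,0,0,0,0.58,-0.91,0,-1])

```text
t: 1.9
ee_pos: [436.5, -102.0, 215.7]
orientation: [3.13, 0.264, 0.002]
ft_force: [0.2, -0.4, 0.1]
width: 0.8
grasp_force: 0.0
```

arm_command(rows=[0,0,0,0.58,-0.91,0,-1,0,0,0,0.58,-0.91,0,-1,0,0,0,0.58,-0.91,0,-1])

```text
t: 2.2
ee_pos: [470.6, -22.6, 215.7]
orientation: [3.13, 0.264, 0.002]
ft_force: [-0.7, -0.1, 0.1]
width: 0.4
grasp_force: 0.0
```

arm_command(rows=[0,0,0,0.58,-0.91,0,-1,0,0,0,0.58,-0.91,0,-1,0,0,0,0.58,-0.91,0,-1])

```text
t: 2.5
ee_pos: [504.4, 56.8, 215.6]
orientation: [3.13, 0.263, 0.002]
ft_force: [0.3, -0.3, -0.2]
width: 0.9
grasp_force: 0.0
```

arm_command(rows=[0,0,0,0.57,-0.91,0,-1,0,0,0,0.57,-0.91,0,-1,0,0,0,0.57,-0.91,0,-1])

```text
t: 2.8
ee_pos: [537.3, 136.0, 215.5]
orientation: [3.131, 0.263, 0.002]
ft_force: [-0.4, -1.0, 0.4]
width: 0.6
grasp_force: 0.0
```

```bash
python3 -c "
from plan import *
W=lambda x,z:(*jig(55+x-10),65+z+19,9.5)
plan(W(-15,85),W(24,82),W(54,66),W(70,50),W(77,38),(*jig(130),230,9.5))"
```

```text
t 2.8 pos [537.3 136.  215.5] yaw 9.6 tilt [0.001 0.   ] F [-0.4 -1.   0.4] w 0.6 g 0.0 q6 1.63
-> [564.7 142.4 169.    9.5]
   [0.0, 0.0, 0.001] [0.35, -0.022, 0.582]
-> [603.2 148.8 166.    9.5]
   [0.0, 0.0, 0.0] [0.488, 0.0, 0.038]
-> [632.7 153.7 150.    9.5]
   [0.0, 0.0, 0.0] [0.375, -0.001, 0.2]
-> [648.5 156.4 134.    9.5]
   [0.0, 0.0, 0.0] [0.199, 0.0, 0.201]
-> [655.4 157.5 122.    9.5]
   [0.0, 0.0, 0.0] [0.088, 0.0, 0.15]
-> [663.3 158.9 230.    9.5]
   [0.0, 0.0, 0.0] [0.05, 0.0, -0.68]
   [0.0, 0.0, 0.0] [0.051, 0.0, -0.67]
```

arm_command(rows=[0,0,0,0.1,-0.02,0.3,-1,0,0,0,0.2,-0.02,0.58,-1,0,0,0,0.35,-0.02,0.58,-1])

```text
t: 3.1
ee_pos: [560.4, 138.5, 166.3]
orientation: [3.129, 0.258, -0.01]
ft_force: [0.1, 0.6, -0.6]
width: 0.2
grasp_force: 0.0
```

arm_command(rows=[0,0,0,0.1,0,0,-1,0,0,0,0.2,0,0.01,-1,0,0,0,0.3,0,0.02,-1,0,0,0,0.4,0,0.03,-1,0,0,0,0.49,0,0.04,-1])

```text
t: 3.6
ee_pos: [603.1, 148.4, 167.7]
orientation: [3.131, 0.261, 0.005]
ft_force: [-0.2, -1.2, 9.1]
width: 0.8
grasp_force: 4.6
```

arm_command(rows=[0,0,0,0.08,0,0.03,-1,0,0,0,0.16,0,0.07,-1,0,0,0,0.24,0,0.11,-1,0,0,0,0.31,0,0.15,-1,0,0,0,0.38,0,0.2,-1])

```text
t: 4.1
ee_pos: [642.3, 155.1, 159.2]
orientation: [-3.128, -0.261, -0.038]
ft_force: [13.7, -0.7, 34.3]
width: 0.4
grasp_force: 17.9
```

arm_command(rows=[0,0,0,0.07,0,0.06,-1,0,0,0,0.13,0,0.13,-1,0,0,0,0.2,0,0.2,-1,0,0,0,0.24,0,0.27,-1,0,0,0,0.28,0,0.34,-1])

```text
t: 4.6
ee_pos: [676.1, 160.8, 138.8]
orientation: [-3.125, -0.26, -0.079]
ft_force: [34.6, 1.7, 42.0]
width: 0.4
grasp_force: 28.1
```

```bash
python3 -c "
from plan import *
snap('scene','s1.png')
import cv2
cv2.imwrite('pics/s1c.png',cv2.resize(cv2.imread('pics/s1.png')[180:330,280:480],(800,600)))
state()"
```

```text
t 4.7 pos [676.8 160.9 138.3] yaw 9.5 tilt [0.051 0.009] F [35.3  2.9 40.3] w 0.7 g 27.6 q6 1.62
```

View pics/s1c.png

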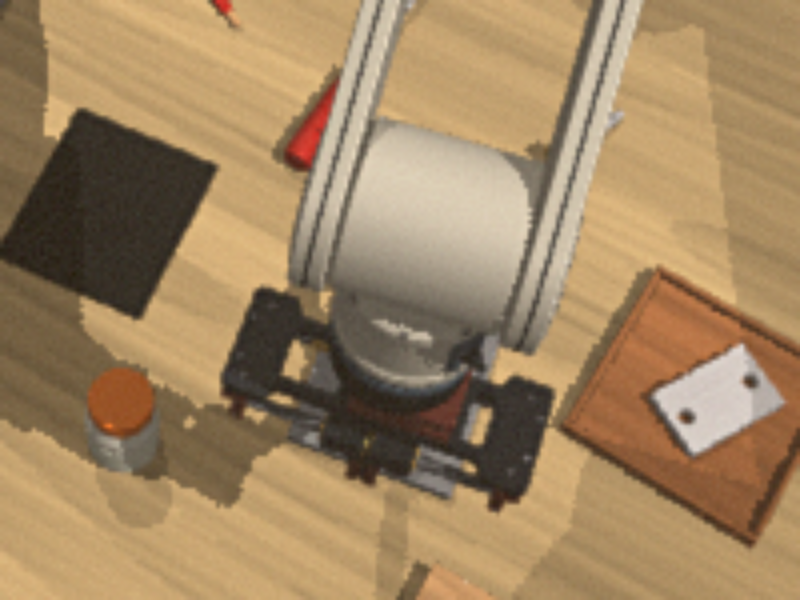

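The gripper hides the clamp here, and the force of about 53 N was not expected. I'll check the wrist and top views before backing off.

```bash
python3 -c "
from plan import *
p,d=snap('wrist');q,e=snap('top')
cv2.imwrite('pics/w1.png',cv2.vconcat([p[:,:,::-1],cv2.resize(q[130:250,180:372,::-1],(640,400))])[::1])
a=cv2.imread('pics/w1.png');cv2.imwrite('pics/w1.png',cv2.resize(a,(480,600)))
o=ctrl.get_obs();print(np.round(o['moment'],2),np.round(o['ft_force'],1))
c=ctrl.camera_params('wrist');print(np.round(c['camera_matrix'],1),np.round(c['tool_from_camera'],2))
"
```

```text
[ 0.46 -5.98 -0.11] [33.4  1.8 39.8]
[[309.7   0.  318.9]
 [  0.  309.7 202. ]
 [  0.    0.    1. ]] [[   0.     -0.97   -0.25   66.15]
 [   1.      0.      0.      0.37]
 [  -0.     -0.25    0.97 -179.12]
 [   0.      0.      0.      1.  ]]
```

View pics/w1.png

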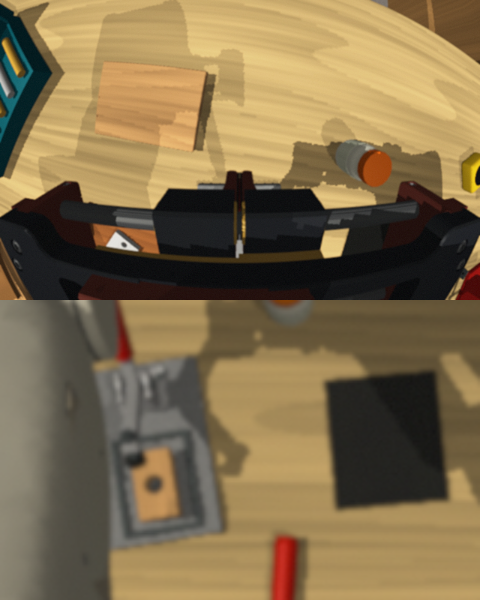

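```bash
python3 -c "
from plan import *
a=np.load('top.npz');p,d=a['p'],a['d'];P=cloud('top',d)
A=np.radians(9.5);J=np.array([[np.cos(A),np.sin(A)],[-np.sin(A),np.cos(A)]])
X=P.copy();X[...,:2]=(P[...,:2]-[535.1,137.4])@J.T
m=(abs(X[...,1])<30)&(abs(X[...,0]-20)<160)&(X[...,2]>45)&(d>0)
v,u=np.nonzero(m)
for i in range(0,len(v),max(1,len(v)//45)): print((u[i],v[i]),np.round(X[v[i],u[i]]).astype(int),p[v[i],u[i]],end=';')
"
```

```text
(np.int64(189), np.int64(48)) [164 -27 487] [145 130 102];(np.int64(161), np.int64(57)) [150  16 499] [156 149 129];(np.int64(158), np.int64(62)) [140  20 504] [170 163 141];(np.int64(185), np.int64(66)) [125 -22 508] [185 177 153];(np.int64(172), np.int64(71)) [121  -1 506] [188 181 156];(np.int64(162), np.int64(76)) [116  16 506] [189 181 157];(np.int64(188), np.int64(80)) [104 -22 502] [167 160 139];(np.int64(176), np.int64(85)) [101  -2 499] [161 155 133];(np.int64(162), np.int64(90)) [ 97  22 497] [109 104  90];(np.int64(186), np.int64(94)) [ 89 -12 487] [125 120 104];(np.int64(170), np.int64(99)) [ 86  15 483] [97 93 80];(np.int64(169), np.int64(104)) [ 83  21 471] [87 83 72];(np.int64(166), np.int64(112)) [ 33  -4 575] [143 137 119];(np.int64(152), np.int64(117)) [ 30  17 573] [172 165 143];(np.int64(168), np.int64(121)) [ 13 -10 594] [81 87 86];(np.int64(155), np.int64(126)) [ 10   8 593] [129 126 112];(np.int64(157), np.int64(131)) [ -2   2 605] [145 139 119];(np.int64(148), np.int64(136)) [ -7  14 608] [146 139 120];(np.int64(168), np.int64(140)) [-23 -18 630] [143 137 119]
[... 926 characters left out ...]
704] [149 142 122];(np.int64(147), np.int64(197)) [-104  -12  708] [148 142 121];(np.int64(113), np.int64(201)) [-102   26  705] [151 145 124];(np.int64(138), np.int64(204)) [-111   -4  714] [148 142 123];(np.int64(109), np.int64(208)) [-110   27  712] [152 146 125];(np.int64(128), np.int64(211)) [-117    4  721] [148 141 122];(np.int64(145), np.int64(214)) [-124  -15  728] [149 142 123];(np.int64(108), np.int64(218)) [-122   24  724] [152 146 126];(np.int64(128), np.int64(221)) [-129    1  733] [148 141 121];(np.int64(145), np.int64(224)) [-136  -19  740] [147 141 121];(np.int64(112), np.int64(228)) [-134   16  737] [149 143 124];(np.int64(99), np.int64(235)) [-139   28  739] [151 144 124];
```

```bash
python3 -c "
from plan import *
A=np.radians(9.5);J=np.array([[np.cos(A),np.sin(A)],[-np.sin(A),np.cos(A)]])
for n in ('top','scene'):
    a=np.load(n+'.npz');p,d=a['p'],a['d'];P=cloud(n,d)
    X=P.copy();X[...,:2]=(P[...,:2]-[535.1,137.4])@J.T
    h=cv2.cvtColor(p,cv2.COLOR_RGB2HSV).astype(int)
    m=(abs(X[...,1])<60)&(abs(X[...,0]-60)<160)&(d>0)&(X[...,2]>25)&(X[...,2]<260)
    r=m&(h[...,1]>150)&((h[...,0]<6)|(h[...,0]>174))
    v,u=np.nonzero(r);print(n,len(v))
    for i in range(0,len(v),max(1,len(v)//25)): print((int(u[i]),int(v[i])),np.round(X[v[i],u[i]]).astype(int),p[v[i],u[i]],end=';')
    m&=(X[...,2]>70);v,u=np.nonzero(m);print('\nhigh',len(v))
    for i in range(0,len(v),max(1,len(v)//30)): print((int(u[i]),int(v[i])),np.round(X[v[i],u[i]]).astype(int),p[v[i],u[i]],end=';')
"
```

```text
top 51
(227, 135) [112  -8 137] [92 44 34];(227, 137) [110  -6 129] [91 39 33];(227, 139) [105  -5 129] [91 42 35];(228, 140) [104  -6 122] [94 29 21];(228, 142) [ 99  -5 122] [95 27 20];(228, 143) [ 96  -5 123] [99 28 23];(228, 144) [ 95  -4 118] [104  26  22];(228, 145) [ 93  -4 117] [112  30  25];(228, 146) [ 90  -3 117] [117  30  20];(230, 146) [ 92  -7 110] [101  26  17];(228, 147) [ 89  -2 114] [121  33  26];(230, 147) [ 89  -7 111] [104  22  12];(228, 148) [ 87  -2 113] [124  33  28];(230, 148) [ 86  -6 111] [106  18   7];(228, 149) [ 85  -1 112] [127  31  24];(230, 149) [ 84  -6 109] [111  19  11];(227, 150) [ 84   2 108] [119  52  44];(229, 150) [ 83  -3 108] [126  15  11];(227, 151) [ 81   2 110] [126  50  42];(229, 151) [ 81  -2 106] [130  11   8];(231, 151) [ 81  -6 100] [105  22  13];(228, 152) [ 79   1 104] [140  25  16];(230, 152) [80 -3 98] [120  16  10];(227, 153) [ 77   4 103] [139  56  40];(229, 153) [ 77  -1 103] [132  32  27];(231, 153) [77 -5 98] [106  46  41];
high 514
(229, 98) [158 -43 253] [91 78 54];(230, 118) [115 -39 250] [97 85 63];(232, 119) [113 -42 24
[... 1597 characters left out ...]
258] [60 53 47];(370, 293) [170  -3 252] [74 59 38];(371, 294) [144  -1 174] [43 38 26];(367, 295) [152  -9 181] [59 44 32];(374, 295) [171   7 252] [42 35 27];(387, 295) [161  34 255] [81 78 71];(371, 296) [151   1 180] [47 39 24];(378, 296) [172  16 257] [49 44 32];(389, 296) [162  39 254] [96 90 87];(370, 297) [150  -1 168] [47 40 34];(378, 297) [172  17 252] [49 39 34];(387, 297) [167  36 259] [73 65 61];(394, 297) [161  50 256] [64 60 57];(371, 298) [153   2 172] [57 38 28];(388, 298) [167  39 253] [79 75 69];(395, 298) [162  53 256] [52 46 38];(370, 299) [153   1 163] [63 51 36];(393, 299) [165  50 253] [70 62 58];(371, 300) [154   4 162] [68 49 33];(397, 300) [165  59 257] [44 42 37];
```

The depth data show the handle held at about 0.75 rad with the fingers now past its free end, so a bare push slips off. I'll back away outward and up. Then I'll grip the handle at clamp_grip and take it round the arc.

arm_command(rows=[0,0,0,0.15,0,-0.1,-1,0,0,0,0.3,0,-0.2,-1,0,0,0,0.4,0,-0.4,-1,0,0,0,0.4,0,-0.7,-1,0,0,0,0.4,0,-1,-1])

```text
t: 5.25
ee_pos: [685.1, 162.5, 203.5]
orientation: [3.131, 0.261, -0.001]
ft_force: [0.7, 0.7, 0.3]
width: 0.1
grasp_force: 0.0
```

arm_command(rows=[0,0,0,0,0,-0.5,0,0,0,0,0,0,-0.8,0,0,0,0,-0.5,0,-0.8,0,0,0,0,-1,0,-0.8,0,0,0,0,-1,0,-0.8,0])

```text
t: 5.75
ee_pos: [601.6, 148.5, 266.8]
orientation: [3.13, 0.261, -0.006]
ft_force: [-0.1, 0.1, -0.1]
width: 37.1
grasp_force: 0.0
```

```bash
cat > red.py <<'E'
from plan import *
A=np.radians(9.5);J=np.array([[np.cos(A),np.sin(A)],[-np.sin(A),np.cos(A)]])
def red():
  for n in ('top','scene'):
    p,d=snap(n);P=cloud(n,d)
    X=P.copy();X[...,:2]=(P[...,:2]-[535.1,137.4])@J.T
    h=cv2.cvtColor(p,cv2.COLOR_RGB2HSV).astype(int)
    r=(abs(X[...,1])<40)&(abs(X[...,0]-90)<110)&(d>0)&(X[...,2]>25)&(X[...,2]<200)&(h[...,1]>150)&((h[...,0]<6)|(h[...,0]>174))
    q=X[r];q=q[np.argsort(np.hypot(q[:,0]-55,q[:,2]-65))] 
    if len(q)>8: print(n,len(q),'near',np.round(q[:5].mean(0)),'far',np.round(q[-6:].mean(0)),'th %.2f'%np.arctan2(*(np.median(q,0)-[55,0,65])[[0,2]]))
E
python3 -c "
from red import *
state();red()"
```

```text
t 5.8 pos [601.6 148.5 266.8] yaw 9.5 tilt [-0.003 -0.001] F [-0.1  0.1 -0.1] w 37.1 g 0.0 q6 1.63
top 73 near [84. -0. 95.] far [132.  -6. 128.] th 0.81
scene 157 near [88.  3. 95.] far [157.   2. 137.] th 0.90
```

```bash
python3 -c "
from red import *
red();plan((*jig(133),205,9.5),(*jig(133),127,9.5))"
```

```text
top 71 near [86. -1. 93.] far [114.  -5. 108.] th 0.86
scene 166 near [89.  1. 92.] far [163.  -1. 127.] th 0.98
t 6.0 pos [607.4 149.5 267.4] yaw 9.5 tilt [0.002 0.   ] F [ 0.8 -0.1  0.7] w 44.0 g 0.0 q6 1.63
-> [666.3 159.4 205.    9.5]
   [0.0, -0.001, 0.0] [0.744, 0.0, 0.782]
-> [666.3 159.4 127.    9.5]
   [0.0, 0.0, 0.0] [0.0, 0.0, 0.49]
   [0.0, 0.0, 0.0] [0.001, 0.0, 0.485]
```

The handle is still creeping open on its own, so it is strongly damped and my push was simply too fast. I'll wait a second and check.

arm_command(rows=[0,0,0,0,0,-0.2,0,0,0,0,0,0,-0.2,0,0,0,0,0,0,-0.2,0,0,0,0,0,0,-0.2,0,0,0,0,0,0,-0.2,0])

```text
t: 6.45
ee_pos: [605.9, 149.1, 282.0]
orientation: [3.131, 0.26, -0.002]
ft_force: [-0.0, 1.6, 0.3]
width: 43.9
grasp_force: 0.0
```

```bash
python3 -c "
from red import *
red();state()"
```

```text
top 107 near [94. -1. 66.] far [155.   3.  56.] th 1.61
scene 203 near [96.  4. 65.] far [175.   1.  54.] th 1.63
t 6.5 pos [605.9 149.1 282.3] yaw 9.5 tilt [-0.001 -0.   ] F [1.  0.4 0.6] w 43.8 g 0.0 q6 1.63
```

It has fallen open, to about 1.6 rad and still settling. Next is the block.

```bash
python3 -c "
from red import *
plan((494.5,129,200,9.5),(494.5,129,115,9.5));red()
p,d=np.load('top.npz')['p'],np.load('top.npz')['d']
from m import rect
P=cloud('top',d);h=cv2.cvtColor(p,cv2.COLOR_RGB2HSV).astype(int);z=P[...,2]
rect(P,(abs(P[...,0]-495)<70)&(abs(P[...,1]-130)<70)&(h[...,0]>8)&(h[...,0]<25)&(h[...,1]>70)&(z>30)&(z<55),'block')
"
```

```text
t 6.5 pos [605.9 149.1 282.3] yaw 9.5 tilt [-0.001 -0.   ] F [1.  0.4 0.6] w 43.8 g 0.0 q6 1.63
-> [494.5 129.  200.    9.5]
   [0.0, 0.0, 0.0] [-0.71, 0.01, 0.51]
   [0.0, 0.0, 0.0] [-0.704, 0.008, 0.519]
-> [494.5 129.  115.    9.5]
   [0.0, 0.0, 0.0] [0.0, 0.0, 0.53]
   [0.0, 0.0, 0.0] [0.001, 0.0, 0.533]
top 108 near [94. -2. 66.] far [154.   3.  57.] th 1.62
scene 197 near [96.  3. 65.] far [175.   2.  53.] th 1.63
block [492.9 128.8] [70.7 41.1] 9.5 n 417 zmed 41.7
```

arm_command(rows=[0,0,0,-0.71,0,0.1,0.4,0,0,0,-0.71,0,0.5,0.4,0,0,0,-0.71,0,0.5,0.4])

```text
t: 6.95
ee_pos: [546.3, 139.0, 239.8]
orientation: [3.13, 0.26, -0.01]
ft_force: [-0.5, -0.8, 0.0]
width: 60.7
grasp_force: 0.0
```

arm_command(rows=[0,0,0,-0.71,0,0.5,0.4,0,0,0,-0.71,0,0.5,0.4,0,0,0,-0.71,0,0.5,0.4])

```text
t: 7.25
ee_pos: [492.2, 130.1, 202.2]
orientation: [3.13, 0.26, -0.005]
ft_force: [0.9, 0.3, -0.1]
width: 61.6
grasp_force: 0.0
```

arm_command(rows=[0,0,0,0,0,0.5,0.4,0,0,0,0,0,0.9,0.4,0,0,0,0,0,0.9,0.4])

```text
t: 7.55
ee_pos: [494.0, 130.3, 128.9]
orientation: [3.13, 0.26, -0.006]
ft_force: [0.2, 0.3, 0.2]
width: 61.6
grasp_force: 0.0
```

```bash
python3 -c "
from plan import *
plan((494,129,40,9.5),(494,129,150,9.5),(550,-109,150,9.5),(550,-109,37,9.5))"
```

```text
t 7.5 pos [494.  130.3 128.9] yaw 9.5 tilt [-0.004 -0.001] F [0.2 0.3 0.2] w 61.6 g 0.0 q6 1.64
-> [494.  129.   40.    9.5]
   [0.0, 0.001, 0.0] [0.0, 0.01, 0.56]
   [0.0, 0.0, 0.0] [0.0, 0.006, 0.551]
-> [494.  129.  150.    9.5]
   [0.0, 0.0, 0.0] [0.0, 0.0, -0.69]
   [0.0, 0.0, 0.0] [-0.001, 0.0, -0.685]
-> [ 550.  -109.   150.     9.5]
   [0.0, 0.0, 0.0] [0.05, 0.76, 0.0]
   [0.0, 0.0, 0.0] [0.05, 0.76, 0.0]
   [0.0, 0.0, 0.0] [0.05, 0.76, 0.0]
   [0.0, 0.0, 0.0] [0.049, 0.77, 0.001]
-> [ 550.  -109.    37.     9.5]
   [0.0, 0.0, 0.0] [0.0, 0.0, 0.71]
   [0.0, 0.0, 0.0] [0.001, 0.0, 0.703]
```

arm_command(rows=[0,0,0,0,0.01,0.3,0.4,0,0,0,0,0.01,0.56,0.4,0,0,0,0,0.01,0.56,0.4])

```text
t: 7.85
ee_pos: [495.1, 129.8, 86.0]
orientation: [3.131, 0.26, -0.001]
ft_force: [0.9, 0.4, 0.8]
width: 61.5
grasp_force: 0.0
```

arm_command(rows=[0,0,0,0,0,0.2,0.4,0,0,0,0,0,0.4,0.4,0,0,0,0,0,0.52,0.4,0,0,0,0,0,0.52,0.4,0,0,0,0,0,0.52,0.4])

```text
t: 8.35
ee_pos: [495.2, 129.9, 45.4]
orientation: [-3.131, -0.26, -0.002]
ft_force: [-0.6, -0.6, 0.2]
width: 61.8
grasp_force: 0.0
```

arm_command(rows=[0,0,0,0,0,0,-1,0,0,0,0,0,0,-1,0,0,0,0,0,0,-1,0,0,0,0,0,0,-1,0,0,0,0,0,0,-1])

```text
t: 8.85
ee_pos: [494.1, 129.6, 44.5]
orientation: [3.131, 0.26, 0.0]
ft_force: [0.0, -0.1, -0.4]
width: 24.8
grasp_force: 0.0
```

```bash
python3 -c "
from plan import *
p,d=snap('wrist');q,e=snap('scene')
cv2.imwrite('pics/w2.png',cv2.hconcat([cv2.resize(p[:,120:520,::-1],(400,400)),cv2.resize(q[200:310,330:440,::-1],(400,400))]));state()"
```

```text
t 8.9 pos [494.1 129.6  44.4] yaw 9.5 tilt [ 0. -0.] F [-0.3 -0.2  0.6] w 17.1 g 0.0 q6 1.64
```

View pics/w2.png

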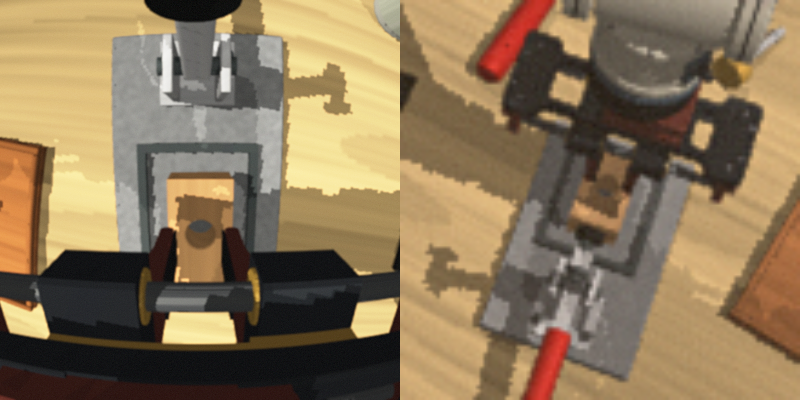

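```bash
python3 -c "
from plan import *
print(ctrl.finger_overhang);p,d=ctrl.get_image('wrist')
c=ctrl.camera_params('wrist');K=c['camera_matrix'];T=np.array(c['tool_from_camera'])
v,u=np.mgrid[0:400,0:640];x=(u-K[0,2])/K[0,0];y=(v-K[1,2])/K[1,1];r=np.hypot(x,y)+1e-9
k=np.tan(r)/r;P=np.stack([x*k*d,y*k*d,d],-1)@T[:3,:3].T+T[:3,3]
for rc in [(180,320),(200,320),(230,320),(270,320),(235,285),(240,288),(250,285),(235,355),(240,352),(250,355),(260,285),(270,280),(225,283),(228,285),(150,320)]: print(rc,p[rc],np.round(P[rc],1))
state()"
```

```text
19.0
(180, 320) [236 186 116] [33.4  1.3  2.7]
(200, 320) [125  92  58] [21.   1.3  3.1]
(230, 320) [67 64 65] [-8.8  1.5 32.8]
(270, 320) [171 127  79] [-25.7   1.4   2.1]
(235, 285) [112 107 104] [-13.1 -24.1  33.5]
(240, 288) [49 26 23] [ 10.4 -14.7 -36.5]
(250, 285) [43 18 14] [ 10.1 -14.9 -48.5]
(235, 355) [103 102 101] [-12.5  27.1  32. ]
(240, 352) [48 23 23] [ 10.8  16.9 -37.5]
(250, 355) [43 20 14] [ 10.7  17.  -49.7]
(260, 285) [48 24 21] [ 10.1 -13.8 -59.3]
(270, 280) [84 65 26] [  31.5   -9.1 -111. ]
(225, 283) [142 142 139] [ -4.9 -25.2  32.3]
(228, 285) [145 146 141] [ -7.3 -23.8  32.5]
(150, 320) [84 91 85] [49.4  1.4 25.2]
t 9.0 pos [494.  129.6  44.4] yaw 9.5 tilt [-0.  0.] F [0.1 0.8 0.8] w 12.4 g 0.0 q6 1.64
```

```bash
cat > wr.py <<'E'
from plan import *
def wcloud(d):
    c=ctrl.camera_params('wrist');K=c['camera_matrix'];T=np.array(c['tool_from_camera'])
    v,u=np.mgrid[0:400,0:640];x=(u-K[0,2])/K[0,0];y=(v-K[1,2])/K[1,1];r=np.hypot(x,y)+1e-9
    k=np.tan(r)/r;return np.stack([x*k*d,y*k*d,d],-1)@T[:3,:3].T+T[:3,3]
E
python3 -c "
from wr import *
p,d=ctrl.get_image('wrist');P=wcloud(d)
for s in(-1,1):
  for row in range(222,262,3):
    m=(abs(P[row,:,0]-10)<6)&(s*P[row,:,1]>0)&(abs(P[row,:,1])<60)&(P[row,:,2]<-3)&(d[row]>0)
    if m.any(): q=P[row][m];print(s,row,m.sum(),'y',np.round([q[:,1].min(),q[:,1].max()],1),'z',np.round(np.median(q[:,2]),1),'x',np.round(np.median(q[:,0]),1))
state()"
```

```text
-1 228 14 y [-14.6  -7.5] z -19.3 x 10.7
-1 231 17 y [-14.8  -6.4] z -22.9 x 10.3
-1 234 17 y [-14.5  -6.2] z -28.4 x 10.6
-1 237 18 y [-14.5  -6.1] z -32.2 x 10.4
-1 240 19 y [-14.6  -5.9] z -37.1 x 10.6
-1 243 19 y [-14.3  -5.9] z -39.9 x 10.2
-1 246 20 y [-14.3  -6. ] z -44.7 x 10.6
-1 249 22 y [-15.3  -6. ] z -48.3 x 10.6
-1 252 17 y [-12.8  -5.8] z -51.9 x 10.6
-1 255 15 y [-11.5  -5.9] z -55.6 x 10.8
-1 258 15 y [-11.4  -5.8] z -57.7 x 10.3
-1 261 14 y [-11.   -5.8] z -61.8 x 10.8
1 228 13 y [ 8.9 15.5] z -19.1 x 10.7
1 231 16 y [ 7.9 15.6] z -23.0 x 10.4
1 234 17 y [ 7.1 15.1] z -28.5 x 10.7
1 237 19 y [ 7. 16.] z -32.0 x 10.3
1 240 20 y [ 6.8 15.9] z -37.1 x 10.7
1 243 20 y [ 6.8 15.6] z -40.2 x 10.3
1 246 21 y [ 6.9 15.6] z -45.0 x 10.8
1 249 22 y [ 6.8 16.2] z -48.1 x 10.5
1 252 16 y [ 7.2 13.6] z -51.5 x 10.5
1 255 15 y [ 7.2 12.8] z -55.7 x 10.9
1 258 15 y [ 7.2 12.6] z -58.2 x 10.6
1 261 14 y [ 7.1 12.4] z -61.3 x 10.7
t 9.1 pos [494.  129.6  44.3] yaw 9.5 tilt [-0. -0.] F [ 0.6 -0.  -0.1] w 8.8 g 0.0 q6 1.64
```

The fingertips lie about 18 mm behind the reported TCP, where the text says 19 mm ahead of it. The same offset fits the contact on top of the handle at 185 mm. So tip height = TCP z + 18, and I'll reopen and go lower with that.

arm_command(rows=[0,0,0,0,0.02,0,0.4,0,0,0,0,0.02,0,0.4,0,0,0,0,0.02,0,0.4,0,0,0,0,0.02,0,0.4,0,0,0,0,0.02,0,0.4])

```text
t: 9.55
ee_pos: [494.3, 128.0, 44.4]
orientation: [-3.131, -0.26, -0.0]
ft_force: [0.6, 0.3, -0.8]
width: 45.1
grasp_force: 0.0
```

arm_command(rows=[0,0,0,0,0,0,0.4,0,0,0,0,0,0.1,0.4,0,0,0,0,0,0.2,0.4,0,0,0,0,0,0.25,0.4,0,0,0,0,0,0.3,0.4])

```text
t: 10.05
ee_pos: [494.0, 127.9, 19.6]
orientation: [3.131, 0.26, -0.002]
ft_force: [0.1, -0.0, -0.4]
width: 61.4
grasp_force: 0.0
```

arm_command(rows=[0,0,0,0,0,0.06,0.4,0,0,0,0,0,0.12,0.4,0,0,0,0,0,0.17,0.4,0,0,0,0,0,0.17,0.4])

```text
t: 10.45
ee_pos: [494.0, 128.0, 6.2]
orientation: [3.131, 0.26, -0.001]
ft_force: [0.2, -0.5, -0.2]
width: 61.5
grasp_force: 0.0
```

arm_command(rows=[0,0,0,0,0,0,-0.3,0,0,0,0,0,0,-0.3,0,0,0,0,0,0,-0.3,0,0,0,0,0,0,-0.3,0,0,0,0,0,0,-0.3])

```text
t: 10.95
ee_pos: [494.5, 128.1, 7.0]
orientation: [-3.131, -0.26, -0.001]
ft_force: [-0.3, 0.1, 1.1]
width: 40.1
grasp_force: 30.0
```

```bash
python3 -c "
from plan import *
p,M=state();x,y,z=p
plan((x,y,85,9.5),(550,-109,85,9.5),(550,-109,z-4,9.5))"
```

```text
t 10.9 pos [494.5 128.1   7. ] yaw 9.5 tilt [0. 0.] F [-0.3  0.1  1.1] w 40.1 g 30.0 q6 1.64
t 10.9 pos [494.5 128.1   7. ] yaw 9.5 tilt [0. 0.] F [-0.3  0.1  1.1] w 40.1 g 30.0 q6 1.64
-> [494.5 128.1  85.    9.5]
   [0.0, 0.0, 0.0] [0.0, 0.0, -0.49]
   [0.0, 0.0, 0.0] [0.0, 0.0, -0.485]
-> [ 550.  -109.    85.     9.5]
   [0.0, 0.0, 0.0] [0.05, 0.76, 0.0]
   [0.0, 0.0, 0.0] [0.05, 0.76, 0.0]
   [0.0, 0.0, 0.0] [0.05, 0.76, 0.0]
   [0.0, 0.0, 0.0] [0.045, 0.757, 0.0]
-> [ 550.  -109.     3.     9.5]
   [0.0, 0.0, 0.0] [0.0, 0.0, 0.51]
   [0.0, 0.0, 0.0] [0.0, 0.0, 0.515]
```

arm_command(rows=[0,0,0,0,0,-0.3,-0.3,0,0,0,0,0,-0.7,-0.3,0,0,0,0,0,-0.98,-0.3])

```text
t: 11.25
ee_pos: [494.5, 128.1, 86.5]
orientation: [-3.131, -0.26, -0.001]
ft_force: [0.2, 0.4, -1.2]
width: 39.9
grasp_force: 30.0
```

arm_command(rows=[0,0,0,0.05,0.4,0,-0.3,0,0,0,0.05,0.76,0,-0.3])

```text
t: 11.45
ee_pos: [509.5, 68.5, 86.3]
orientation: [-3.131, -0.263, -0.004]
ft_force: [0.1, 0.9, -0.9]
width: 39.6
grasp_force: 30.0
```

arm_command(rows=[0,0,0,0.05,0.4,0,-0.3,0,0,0,0.05,0.76,0,-0.3])

```text
t: 11.65
ee_pos: [522.8, 8.2, 85.4]
orientation: [3.131, 0.26, 0.001]
ft_force: [0.7, 0.2, -0.5]
width: 39.5
grasp_force: 30.0
```

arm_command(rows=[0,0,0,0.05,0.4,0,-0.3,0,0,0,0.05,0.76,0,-0.3])

```text
t: 11.85
ee_pos: [536.7, -51.3, 85.2]
orientation: [3.131, 0.26, 0.001]
ft_force: [0.3, -0.1, -0.7]
width: 40.1
grasp_force: 30.0
```

arm_command(rows=[0,0,0,0.05,0.4,0,-0.3,0,0,0,0.05,0.76,0,-0.3,0,0,0,0.05,0.76,0,-0.3])

```text
t: 12.15
ee_pos: [551.0, -112.1, 85.2]
orientation: [3.13, 0.255, 0.002]
ft_force: [-0.4, 0.2, -0.9]
width: 39.5
grasp_force: 30.0
```

arm_command(rows=[0,0,0,0,0,0.4,-0.3,0,0,0,0,0,0.7,-0.3,0,0,0,0,0,0.9,-0.3,0,0,0,0,0,0.98,-0.3,0,0,0,0,0,0.98,-0.3])

```text
t: 12.65
ee_pos: [549.7, -108.7, 6.1]
orientation: [-3.13, -0.261, 0.002]
ft_force: [-0.2, -0.0, -0.7]
width: 39.7
grasp_force: 30.0
```

arm_command(rows=[0,0,0,0,0,0.03,-0.3,0,0,0,0,0,0.06,-0.3,0,0,0,0,0,0.06,-0.3])

```text
t: 12.95
ee_pos: [550.6, -109.2, 2.4]
orientation: [3.131, 0.26, 0.001]
ft_force: [0.1, -0.4, -0.0]
width: 40.0
grasp_force: 30.0
```

arm_command(rows=[0,0,0,0,0,0,0,0,0,0,0,0,0,0.3,0,0,0,0,0,0,0.3,0,0,0,0,0,0,0.3])

```text
t: 13.35
ee_pos: [550.3, -109.2, 2.1]
orientation: [3.131, 0.26, 0.0]
ft_force: [-0.4, 0.3, -0.3]
width: 57.0
grasp_force: 0.0
```

arm_command(rows=[0,0,0,0,0,-0.2,0.4,0,0,0,0,0,-0.6,0.4,0,0,0,0,0,-1,0.4])

```text
t: 13.65
ee_pos: [549.8, -109.1, 83.4]
orientation: [-3.131, -0.26, 0.002]
ft_force: [0.7, 0.1, -0.9]
width: 61.4
grasp_force: 0.0
```

```bash
python3 -c "
from plan import *
plan((452,-353.5,82,-10.9))"
```

```text
t 13.7 pos [ 549.8 -109.1   83.4] yaw 9.5 tilt [-0.001  0.   ] F [ 0.7  0.1 -0.9] w 61.4 g 0.0 q6 1.19
-> [ 452.  -353.5   82.   -10.9]
   [0.0, 0.0, 0.038] [-0.57, 0.94, 0.01]
   [0.0, 0.0, 0.025] [-0.3, 0.66, 0.0]
   [0.0, 0.0, 0.025] [-0.25, 0.69, 0.0]
   [0.0, 0.0, 0.025] [-0.198, 0.705, 0.008]
```

arm_command(rows=[0,0,0.038,-0.57,0.94,0,0.4,0,0,0.038,-0.57,0.94,0,0.4,0,0,0.038,-0.57,0.94,0,0.4])

```text
t: 13.95
ee_pos: [516.8, -194.0, 83.6]
orientation: [3.14, 0.067, 0.002]
ft_force: [1.3, 0.3, -0.2]
width: 61.8
grasp_force: 0.0
```

arm_command(rows=[0,0,0.025,-0.3,0.66,0,0.4,0,0,0.025,-0.3,0.66,0,0.4])

```text
t: 14.15
ee_pos: [495.5, -247.2, 82.9]
orientation: [3.14, -0.056, 0.001]
ft_force: [-0.5, 0.2, 0.1]
width: 61.5
grasp_force: 0.0
```

arm_command(rows=[0,0,0.025,-0.25,0.69,0,0.4,0,0,0.025,-0.25,0.69,0,0.4])

```text
t: 14.35
ee_pos: [473.9, -301.9, 82.8]
orientation: [3.135, -0.179, 0.002]
ft_force: [-0.2, -0.2, 0.2]
width: 61.4
grasp_force: 0.0
```

arm_command(rows=[0,0,0.025,-0.2,0.7,0,0.4,0,0,0.025,-0.2,0.7,0,0.4,0,0,0.025,-0.2,0.7,0,0.4,0,0,0.025,-0.2,0.7,0,0.4])

```text
t: 14.75
ee_pos: [452.5, -352.0, 82.0]
orientation: [-3.127, 0.295, 0.001]
ft_force: [-0.6, 1.1, 0.3]
width: 61.5
grasp_force: 0.0
```

```bash
python3 -c "
from wr import *
pos,M=state();p,d=snap('wrist');P=wcloud(d)@M.T+pos
m=(d>0)&(abs(P[...,0]-435)<60)&(abs(P[...,1]+350)<55)
def f(mm,n):
    q=P[mm][:,:2].astype(np.float32);print(n,[np.round(a,1) for a in cv2.minAreaRect(q)],len(q),np.round(np.median(P[mm][:,2]),1))
f(m&(P[...,2]>50)&(P[...,2]<62),'flangetop')
V=p.max(2);f(m&(P[...,2]>9)&(P[...,2]<16)&(V<100),'foot')
plan((452,-353.5,82,-10.9))"
```

```text
t 14.8 pos [ 452.5 -352.    82. ] yaw -10.8 tilt [-0.     0.001] F [-0.6  1.1  0.3] w 61.5 g 0.0 q6 1.08
flangetop [array([ 458.5, -356.2]), array([39.1,  6.4]), np.float64(79.9)] 563 55.3
foot [array([ 436.8, -354. ]), array([ 55.4, 137.7]), np.float64(57.9)] 1967 11.7
t 14.8 pos [ 452.7 -351.7   82. ] yaw -10.7 tilt [-0.     0.001] F [-0.3  0.   0.5] w 61.2 g 0.0 q6 1.08
-> [ 452.  -353.5   82.   -10.9]
   [0.0, 0.0, 0.001] [-0.004, 0.024, 0.0]
```

arm_command(rows=[0,0,-0.002,-0.01,0.04,0.2,0.4,0,0,-0.002,-0.01,0.04,0.4,0.4,0,0,-0.002,-0.01,0.04,0.6,0.4,0,0,-0.002,-0.01,0.04,0.7,0.4])

```text
t: 15.2
ee_pos: [450.2, -354.7, 23.7]
orientation: [-3.127, 0.285, 0.004]
ft_force: [0.4, -0.6, -0.5]
width: 61.6
grasp_force: 0.0
```

arm_command(rows=[0,0,0,0,0,0.12,0.4,0,0,0,0,0,0.22,0.4,0,0,0,0,0,0.32,0.4,0,0,0,0,0,0.32,0.4])

```text
t: 15.6
ee_pos: [450.4, -355.8, -0.6]
orientation: [-3.128, 0.287, 0.002]
ft_force: [-0.1, 0.9, -0.1]
width: 61.8
grasp_force: 0.0
```

arm_command(rows=[0,0,0,0,0,0,-0.3,0,0,0,0,0,0,-0.3,0,0,0,0,0,0,-0.3,0,0,0,0,0,0,-0.3,0,0,0,0,0,0,-0.3])

```text
t: 16.1
ee_pos: [451.2, -356.4, 0.9]
orientation: [3.128, -0.287, 0.001]
ft_force: [-0.9, 0.6, 4.1]
width: 39.4
grasp_force: 30.0
```

```bash
python3 -c "
from plan import *
p,M=state();x,y,z=p
n=jig(-18)
plan((x,y,80,-10.5),(*n,80,9.7))"
```

```text
t 16.1 pos [ 451.2 -356.4    0.9] yaw -10.5 tilt [ 0.001 -0.001] F [-0.9  0.6  4.1] w 39.4 g 30.0 q6 1.06
t 16.1 pos [ 451.2 -356.4    0.9] yaw -10.5 tilt [ 0.001 -0.001] F [-0.9  0.6  4.1] w 39.4 g 30.0 q6 1.06
-> [ 451.2 -356.4   80.   -10.5]
   [0.0, 0.0, 0.0] [0.0, 0.0, -0.49]
   [0.0, 0.0, 0.0] [0.001, 0.0, -0.499]
-> [517.3 134.4  80.    9.7]
   [0.0, 0.0, -0.016] [-0.04, -0.88, 0.0]
   [0.0, 0.0, -0.016] [0.0, -0.88, 0.0]
   [0.0, 0.0, -0.016] [0.05, -0.88, 0.0]
   [0.0, 0.0, -0.016] [0.09, -0.88, 0.0]
   [0.0, 0.0, -0.016] [0.13, -0.88, 0.0]
   [0.0, 0.0, -0.016] [0.18, -0.87, 0.0]
   [0.0, 0.0, -0.016] [0.218, -0.858, -0.003]
```

arm_command(rows=[0,0,0,0,0,-0.3,-0.3,0,0,0,0,0,-0.7,-0.3,0,0,0,0,0,-1,-0.3,0,0,0,0,0,-1,-0.3])

```text
t: 16.5
ee_pos: [452.6, -357.6, 83.3]
orientation: [3.125, -0.287, 0.007]
ft_force: [-0.1, -0.4, -1.7]
width: 39.7
grasp_force: 30.0
```

arm_command(rows=[0,0,-0.016,-0.02,-0.44,0,-0.3,0,0,-0.016,-0.04,-0.88,0,-0.3])

```text
t: 16.7
ee_pos: [459.9, -285.9, 79.4]
orientation: [-3.134, 0.21, 0.001]
ft_force: [0.9, 0.6, -1.8]
width: 39.6
grasp_force: 30.0
```

arm_command(rows=[0,0,-0.016,0,-0.44,0,-0.3,0,0,-0.016,0,-0.88,0,-0.3])

```text
t: 16.9
ee_pos: [468.9, -215.0, 79.0]
orientation: [-3.138, 0.128, 0.003]
ft_force: [0.7, 0.1, -1.6]
width: 39.7
grasp_force: 30.0
```

arm_command(rows=[0,0,-0.016,0.03,-0.44,0,-0.3,0,0,-0.016,0.05,-0.88,0,-0.3])

```text
t: 17.1
ee_pos: [478.9, -145.2, 79.1]
orientation: [-3.141, 0.049, 0.003]
ft_force: [-0.6, -0.2, -1.8]
width: 39.9
grasp_force: 30.0
```

arm_command(rows=[0,0,-0.016,0.05,-0.44,0,-0.3,0,0,-0.016,0.09,-0.88,0,-0.3])

```text
t: 17.3
ee_pos: [488.3, -75.1, 79.1]
orientation: [-3.141, -0.03, 0.003]
ft_force: [-0.2, 0.4, -1.4]
width: 39.7
grasp_force: 30.0
```

arm_command(rows=[0,0,-0.016,0.07,-0.44,0,-0.3,0,0,-0.016,0.13,-0.88,0,-0.3])

```text
t: 17.5
ee_pos: [497.4, -4.6, 79.1]
orientation: [-3.14, -0.109, 0.003]
ft_force: [0.5, -1.0, -2.3]
width: 39.7
grasp_force: 30.0
```

```bash
python3 -c "
from plan import *
plan((*jig(-20),80,9.2))"
```

```text
t 17.5 pos [497.4  -4.6  79.1] yaw 4.0 tilt [-0.002  0.   ] F [ 0.5 -1.  -2.3] w 39.7 g 30.0 q6 1.47
-> [515.4 134.1  80.    9.2]
   [0.0, 0.0, -0.014] [0.17, -0.86, -0.01]
   [0.0, 0.001, -0.015] [0.212, -0.845, -0.001]
```

arm_command(rows=[0,0,-0.015,0.08,-0.43,0,-0.3,0,0,-0.015,0.17,-0.86,0,-0.3])

```text
t: 17.7
ee_pos: [506.1, 64.9, 79.1]
orientation: [3.136, 0.183, -0.003]
ft_force: [1.1, -0.8, -2.1]
width: 39.9
grasp_force: 30.0
```

arm_command(rows=[0,0,-0.015,0.1,-0.43,0,-0.3,0,0,-0.015,0.21,-0.84,0,-0.3,0,0,-0.015,0.21,-0.84,0,-0.3,0,0,-0.015,0.21,-0.84,0,-0.3])

```text
t: 18.1
ee_pos: [515.1, 132.5, 79.1]
orientation: [3.13, 0.258, -0.003]
ft_force: [0.1, -0.3, -1.3]
width: 39.4
grasp_force: 30.0
```

```bash
python3 -c "
from plan import *
plan((*jig(-20),8,9.5))"
```

```text
t 18.1 pos [515.1 132.5  79.1] yaw 9.4 tilt [-0.002 -0.001] F [ 0.1 -0.3 -1.3] w 39.4 g 30.0 q6 1.64
-> [515.4 134.1   8.    9.5]
   [0.0, 0.001, 0.0] [0.009, -0.019, 0.889]
```

arm_command(rows=[0,0,0,0.01,-0.02,0.3,-0.3,0,0,0,0.01,-0.02,0.6,-0.3,0,0,0,0.01,-0.02,0.75,-0.3,0,0,0,0.01,-0.02,0.85,-0.3,0,0,0,0.01,-0.02,0.88,-0.3])

```text
t: 18.6
ee_pos: [516.1, 133.2, 9.2]
orientation: [3.131, 0.254, -0.002]
ft_force: [-0.1, -0.9, -0.9]
width: 40.0
grasp_force: 30.0
```

arm_command(rows=[0,0,0,0,0,0.01,-0.3,0,0,0,0,0,0.02,-0.3,0,0,0,0,0,0.02,-0.3])

```text
t: 18.9
ee_pos: [517.1, 134.0, 9.0]
orientation: [-3.131, -0.255, -0.002]
ft_force: [-0.4, 0.6, -2.0]
width: 39.6
grasp_force: 30.0
```

arm_command(rows=[0,0,0,-0.01,0,0.015,-0.3,0,0,0,-0.01,0,0.025,-0.3,0,0,0,-0.01,0,0.025,-0.3])

```text
t: 19.2
ee_pos: [515.9, 133.9, 6.8]
orientation: [-3.131, -0.255, -0.001]
ft_force: [-1.8, 0.1, 3.1]
width: 39.7
grasp_force: 30.0
```

arm_command(rows=[0,0,0,0,0,0,-0.1,0,0,0,0,0,0,0.2,0,0,0,0,0,0,0.2,0,0,0,0,0,0,0.2])

```text
t: 19.6
ee_pos: [515.8, 133.8, 6.3]
orientation: [-3.131, -0.255, -0.0]
ft_force: [-0.1, -0.0, 0.3]
width: 52.6
grasp_force: 0.0
```

arm_command(rows=[0,0,0,0,0,-0.2,0.3,0,0,0,0,0,-0.6,0.3,0,0,0,0,0,-1,0.3,0,0,0,0,0,-1,0.3])

```text
t: 20.0
ee_pos: [518.6, 134.5, 89.9]
orientation: [-3.13, -0.255, -0.01]
ft_force: [0.7, -0.3, -0.1]
width: 57.1
grasp_force: 0.0
```

```bash
python3 -c "
from wr import *
pos,M=state();p,d=snap('wrist','w3.png');P=wcloud(d)@M.T+pos
m=(d>0)&(abs(P[...,0]-515)<60)&(abs(P[...,1]-134)<50)&(P[...,2]>56)&(P[...,2]<68)
q=P[m][:,:2].astype(np.float32);print([np.round(a,1) for a in cv2.minAreaRect(q)],np.round(np.median(P[m][:,2]),1))
print(jig(-13),jig(-40))
plan((pos[0],pos[1],100,30),(456.6,343,100,148.8))"
```

```text
t 20.0 pos [518.6 134.5  89.9] yaw 9.3 tilt [0.007 0.002] F [ 0.7 -0.3 -0.1] w 57.1 g 0.0 q6 1.64
[array([546.2, 135.2]), array([58.2, 39.4]), np.float64(1.6)] 61.5
[522.27828718 135.25438112] [495.64857594 130.79809577]
t 20.1 pos [517.4 134.2  88.1] yaw 9.3 tilt [0.004 0.001] F [-0.3  0.6 -0.6] w 57.1 g 0.0 q6 1.64
-> [518.6 134.5 100.   30. ]
   [0.0, -0.001, -0.115] [0.016, -0.001, -0.148]
-> [456.6 343.  100.  148.8]
   [0.0, 0.0, -0.132] [0.13, -0.53, 0.0]
   [0.0, 0.0, -0.132] [0.33, -0.43, 0.0]
   [0.0, 0.0, -0.132] [0.47, -0.27, 0.0]
   [0.0, 0.0, -0.132] [0.54, -0.05, 0.0]
   [0.0, 0.0, -0.132] [0.518, 0.177, -0.002]
```

View pics/w3.png

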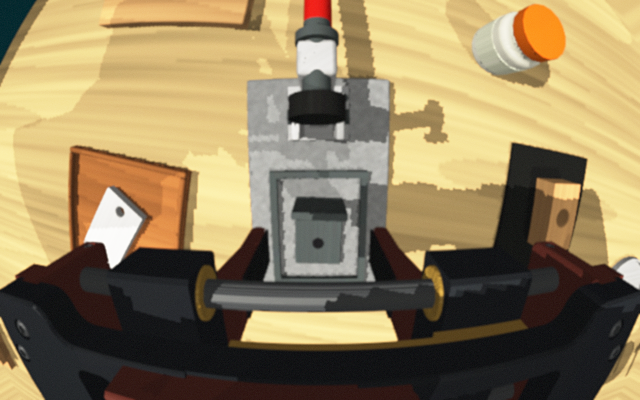

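The wrist view shows the bracket square in the nest at (320,235), the clamp open and the block on the mat at (555,210). The plate is next.

arm_command(rows=[0,0,-0.04,0,0,-0.25,0.5,0,0,-0.08,0,0,-0.25,0.5,0,0,-0.115,0.01,0,-0.25,0.5])

```text
t: 20.35
ee_pos: [516.0, 133.8, 105.6]
orientation: [-3.032, -0.821, 0.002]
ft_force: [-0.0, -0.2, -0.3]
width: 65.7
grasp_force: 0.0
```

arm_command(rows=[0,0,-0.044,0.04,-0.18,0,0.5,0,0,-0.088,0.09,-0.36,0,0.5,0,0,-0.132,0.13,-0.53,0,0.5])

```text
t: 20.65
ee_pos: [503.4, 176.0, 104.9]
orientation: [-2.798, -1.428, 0.003]
ft_force: [0.2, -0.0, -0.1]
width: 65.9
grasp_force: 0.0
```

arm_command(rows=[0,0,-0.044,0.11,-0.14,0,0.5,0,0,-0.088,0.22,-0.28,0,0.5,0,0,-0.132,0.33,-0.43,0,0.5])

```text
t: 20.95
ee_pos: [491.2, 217.6, 104.8]
orientation: [-2.443, -1.974, 0.003]
ft_force: [-0.5, 0.4, 0.2]
width: 65.9
grasp_force: 0.0
```

arm_command(rows=[0,0,-0.044,0.15,-0.09,0,0.5,0,0,-0.088,0.31,-0.18,0,0.5,0,0,-0.132,0.47,-0.27,0,0.5])

```text
t: 21.25
ee_pos: [478.2, 259.0, 104.8]
orientation: [-1.985, -2.434, 0.003]
ft_force: [0.0, 1.0, -0.4]
width: 66.1
grasp_force: 0.0
```

arm_command(rows=[0,0,-0.044,0.18,-0.02,0,0.5,0,0,-0.088,0.36,-0.03,0,0.5,0,0,-0.132,0.54,-0.05,0,0.5])

```text
t: 21.55
ee_pos: [465.9, 300.5, 104.8]
orientation: [-1.441, -2.79, 0.003]
ft_force: [0.4, -0.1, -0.0]
width: 65.9
grasp_force: 0.0
```

arm_command(rows=[0,0,-0.044,0.17,0.06,0.1,0.5,0,0,-0.088,0.34,0.12,0.2,0.5,0,0,-0.132,0.52,0.18,0.3,0.5,0,0,-0.132,0.52,0.18,0.3,0.5,0,0,-0.132,0.52,0.18,0.3,0.5])

```text
t: 22.05
ee_pos: [454.1, 342.2, 81.3]
orientation: [-0.849, -3.024, 0.003]
ft_force: [-0.5, -0.6, -0.1]
width: 65.9
grasp_force: 0.0
```

```bash
python3 -c "
from wr import *
pos,M=state();p,d=snap('wrist');P=wcloud(d)@M.T+pos
h=cv2.cvtColor(p,cv2.COLOR_RGB2HSV).astype(int)
m=(d>0)&(abs(P[...,0]-457)<65)&(abs(P[...,1]-343)<65)&(P[...,2]>11)&(P[...,2]<21)&(h[...,1]<60)
n,l,s,c=cv2.connectedComponentsWithStats(m.astype(np.uint8));m=l==1+np.argmax(s[1:,4])
q=P[m][:,:2].astype(np.float32);print([np.round(a,1) for a in cv2.minAreaRect(q)],np.round(np.median(P[m][:,2]),1),len(q))
plan((456.6,343,30,148.8))"
```

```text
t 22.1 pos [454.1 342.2  81.3] yaw 148.6 tilt [-0.002 -0.001] F [-0.5 -0.6 -0.1] w 65.9 g 0.0 q6 -0.40
[array([455. , 342.3]), array([50.3, 80.7]), np.float64(59.2)] 15.5 5451
t 22.1 pos [454.5 342.1  81.7] yaw 148.6 tilt [-0.001 -0.001] F [-0.4  0.3 -0. ] w 66.2 g 0.0 q6 -0.40
-> [456.6 343.   30.  148.8]
   [0.0, 0.0, -0.001] [-0.017, 0.024, 0.647]
```

arm_command(rows=[0,0,-0.002,-0.01,0,0.3,0.5,0,0,-0.002,-0.01,0,0.6,0.5,0,0,-0.002,-0.01,0,0.8,0.5,0,0,-0.002,-0.01,0,0.9,0.5,0,0,-0.002,-0.01,0,0.9,0.5])

```text
t: 22.6
ee_pos: [455.1, 341.6, 9.6]
orientation: [-0.836, -3.027, 0.002]
ft_force: [0.5, 0.5, 0.4]
width: 65.3
grasp_force: 0.0
```

arm_command(rows=[0,0,0,0,0,0.06,0.5,0,0,0,0,0,0.12,0.5,0,0,0,0,0,0.17,0.5,0,0,0,0,0,0.2,0.5,0,0,0,0,0,0.2,0.5])

```text
t: 23.1
ee_pos: [455.3, 342.3, -5.8]
orientation: [-0.835, -3.028, 0.0]
ft_force: [-0.4, -0.6, 0.5]
width: 65.7
grasp_force: 0.0
```

arm_command(rows=[0,0,0,0,0,0.02,0.5,0,0,0,0,0,0.03,0.5,0,0,0,0,0,0.03,0.5])

```text
t: 23.4
ee_pos: [455.4, 342.4, -8.0]
orientation: [-0.835, -3.029, 0.0]
ft_force: [-0.6, -0.4, 0.5]
width: 65.6
grasp_force: 0.0
```

arm_command(rows=[0,0,0,0,0,0,0,0,0,0,0,0,0,0,0,0,0,0,0,0,0,0,0,0,0,0,0,0,0,0,0,0,0,0,0])

```text
t: 23.9
ee_pos: [455.6, 342.4, -7.9]
orientation: [0.835, 3.028, 0.0]
ft_force: [0.3, -0.1, 0.8]
width: 49.5
grasp_force: 30.0
```

```bash
python3 -c "
from plan import *
p,M=state()
plan((p[0]-20,p[1],75,149.2),(400,180,75,100),(437,-352.5,75,60))"
```

```text
t 23.9 pos [455.6 342.4  -7.9] yaw 149.2 tilt [0. 0.] F [ 0.3 -0.1  0.8] w 49.5 g 30.0 q6 -0.41
t 23.9 pos [455.6 342.4  -7.9] yaw 149.2 tilt [0. 0.] F [ 0.3 -0.1  0.8] w 49.5 g 30.0 q6 -0.41
-> [435.6 342.4  75.  149.2]
   [0.0, 0.0, 0.0] [0.11, -0.06, -0.52]
   [0.0, 0.0, 0.0] [0.105, -0.068, -0.517]
-> [400 180  75 100]
   [0.0, 0.0, 0.091] [-0.22, -0.66, 0.0]
   [0.0, 0.0, 0.091] [-0.4, -0.57, 0.0]
   [0.0, 0.0, 0.091] [-0.534, -0.431, 0.0]
-> [ 437.  -352.5   75.    60. ]
   [0.0, 0.0, 0.028] [-0.83, -0.09, 0.0]
   [0.0, 0.0, 0.028] [-0.83, -0.01, 0.0]
   [0.0, 0.0, 0.028] [-0.83, 0.06, 0.0]
   [0.0, 0.0, 0.028] [-0.82, 0.13, 0.0]
   [0.0, 0.0, 0.028] [-0.81, 0.2, 0.0]
   [0.0, 0.0, 0.027] [-0.79, 0.27, 0.0]
   [0.0, 0.0, 0.028] [-0.76, 0.34, 0.0]
   [0.0, 0.0, 0.027] [-0.736, 0.411, -0.001]
```

arm_command(rows=[0,0,0,0,0,-0.25,0,0,0,0,0.05,-0.03,-0.6,0,0,0,0,0.2,-0.12,-1,0,0,0,0,0.2,-0.12,-1,0])

```text
t: 24.3
ee_pos: [437.4, 343.4, 75.1]
orientation: [0.833, 3.026, 0.006]
ft_force: [1.0, 0.4, -0.7]
width: 49.9
grasp_force: 30.0
```

arm_command(rows=[0,0,0.046,-0.11,-0.33,0,0,0,0,0.091,-0.22,-0.66,0,0])

```text
t: 24.5
ee_pos: [424.6, 287.7, 71.5]
orientation: [1.264, 2.876, 0.0]
ft_force: [0.3, -0.8, -1.2]
width: 49.5
grasp_force: 30.0
```

arm_command(rows=[0,0,0.046,-0.2,-0.28,0,0,0,0,0.091,-0.4,-0.57,0,0])

```text
t: 24.7
ee_pos: [412.6, 232.3, 71.2]
orientation: [-1.662, -2.665, 0.001]
ft_force: [-0.0, 0.2, -1.1]
width: 49.6
grasp_force: 30.0
```

arm_command(rows=[0,0,0.046,-0.27,-0.21,0,0,0,0,0.091,-0.53,-0.43,0,0])

```text
t: 24.9
ee_pos: [400.7, 179.0, 71.3]
orientation: [-2.025, -2.401, 0.001]
ft_force: [0.5, 0.8, -0.6]
width: 49.5
grasp_force: 30.0
```

arm_command(rows=[0,0,0.014,-0.41,-0.05,0,0,0,0,0.028,-0.83,-0.09,0,0])

```text
t: 25.1
ee_pos: [405.1, 112.4, 71.3]
orientation: [-2.123, -2.315, 0.001]
ft_force: [1.0, 1.0, -2.1]
width: 49.5
grasp_force: 30.0
```

arm_command(rows=[0,0,0.014,-0.41,0,0,0,0,0,0.028,-0.83,-0.01,0,0])

```text
t: 25.3
ee_pos: [410.5, 46.0, 71.4]
orientation: [-2.224, -2.219, 0.001]
ft_force: [1.6, -0.1, -1.0]
width: 49.6
grasp_force: 30.0
```

arm_command(rows=[0,0,0.014,-0.41,0.03,0,0,0,0,0.028,-0.83,0.06,0,0])

```text
t: 25.5
ee_pos: [415.1, -20.5, 71.4]
orientation: [-2.319, -2.118, 0.001]
ft_force: [1.4, -0.1, -1.6]
width: 49.5
grasp_force: 30.0
```

arm_command(rows=[0,0,0.014,-0.41,0.06,0,0,0,0,0.028,-0.82,0.13,0,0])

```text
t: 25.7
ee_pos: [419.5, -86.8, 71.3]
orientation: [-2.41, -2.014, 0.001]
ft_force: [1.0, -0.1, -1.2]
width: 49.5
grasp_force: 30.0
```

```bash
python3 -c "
from plan import *
plan((437,-352.5,75,60))"
```

```text
t 25.7 pos [419.5 -86.8  71.3] yaw 79.8 tilt [-0.001  0.   ] F [ 1.  -0.1 -1.2] w 49.5 g 30.0 q6 -0.05
-> [ 437.  -352.5   75.    60. ]
   [0.0, 0.0, 0.027] [-0.81, 0.2, -0.01]
   [0.0, 0.0, 0.028] [-0.79, 0.27, -0.01]
   [0.0, 0.0, 0.027] [-0.76, 0.34, -0.01]
   [0.0, 0.0, 0.028] [-0.726, 0.397, -0.017]
```

arm_command(rows=[0,0,0.014,-0.4,0.1,0,0,0,0,0.027,-0.81,0.2,0,0])

```text
t: 25.9
ee_pos: [423.9, -153.4, 71.2]
orientation: [-2.493, -1.91, 0.001]
ft_force: [0.3, 0.4, -0.9]
width: 49.5
grasp_force: 30.0
```

arm_command(rows=[0,0,0.014,-0.4,0.13,0,0,0,0,0.028,-0.79,0.27,0,0])

```text
t: 26.1
ee_pos: [428.3, -220.0, 71.2]
orientation: [-2.575, -1.798, 0.001]
ft_force: [0.9, -0.2, -1.7]
width: 49.7
grasp_force: 30.0
```

arm_command(rows=[0,0,0.014,-0.38,0.17,0,0,0,0,0.027,-0.76,0.34,0,0])

```text
t: 26.3
ee_pos: [433.1, -286.4, 71.0]
orientation: [-2.649, -1.687, 0.001]
ft_force: [-0.6, 0.1, -0.7]
width: 49.7
grasp_force: 30.0
```

arm_command(rows=[0,0,0.014,-0.36,0.2,0,0,0,0,0.028,-0.73,0.4,0,0,0,0,0.028,-0.73,0.4,0,0,0,0,0.028,-0.73,0.4,0,0])

```text
t: 26.7
ee_pos: [437.2, -351.5, 70.9]
orientation: [-2.719, -1.57, 0.001]
ft_force: [-0.1, 0.9, -1.5]
width: 49.6
grasp_force: 30.0
```

```bash
python3 -c "
from plan import *
plan((437.5,-353.2,5,60))"
```

```text
t 26.7 pos [ 437.2 -351.5   70.9] yaw 60.0 tilt [-0.001  0.001] F [-0.1  0.9 -1.5] w 49.6 g 30.0 q6 -0.18
-> [ 437.5 -353.2    5.    60. ]
   [-0.001, 0.0, 0.0] [-0.017, 0.015, 0.823]
```

arm_command(rows=[0,0,0,-0.02,0.01,0.3,0,0,0,0,-0.02,0.01,0.55,0,0,0,0,-0.02,0.01,0.7,0,0,0,0,-0.02,0.01,0.82,0,0,0,0,-0.02,0.01,0.82,0])

```text
t: 27.2
ee_pos: [437.3, -352.1, 5.2]
orientation: [-2.717, -1.573, 0.001]
ft_force: [-0.3, -0.0, -1.1]
width: 49.8
grasp_force: 30.0
```

arm_command(rows=[0,0,0,0,0,0.05,0,0,0,0,0,0,0.1,0,0,0,0,0,0,0.14,0,0,0,0,0,0,0.14,0,0,0,0,0,0,0.14,0])

```text
t: 27.7
ee_pos: [438.0, -353.3, -4.7]
orientation: [2.72, 1.572, 0.0]
ft_force: [-0.6, 0.4, -1.0]
width: 49.8
grasp_force: 30.0
```

arm_command(rows=[0,0,0,0,0,0.02,0,0,0,0,0,0,0.035,0,0,0,0,0,0,0.035,0])

```text
t: 28.0
ee_pos: [437.8, -353.2, -7.7]
orientation: [-2.719, -1.572, 0.0]
ft_force: [-0.3, 0.5, -1.0]
width: 49.6
grasp_force: 30.0
```

arm_command(rows=[0,0,0,0,0,0,0.2,0,0,0,0,0,0,0.4,0,0,0,0,0,0,0.4,0,0,0,0,0,0,0.4])

```text
t: 28.4
ee_pos: [438.0, -353.3, -7.6]
orientation: [2.72, 1.573, 0.0]
ft_force: [0.3, 0.6, -0.4]
width: 61.4
grasp_force: 0.0
```

arm_command(rows=[0,0,0,0,0,-0.3,0.4,0,0,0,0,0,-0.7,0.4,0,0,0,0,0,-1,0.4,0,0,0,0,0,-1,0.4])

```text
t: 28.8
ee_pos: [439.8, -354.8, 75.5]
orientation: [2.715, 1.57, 0.003]
ft_force: [-0.1, -0.8, -0.1]
width: 61.3
grasp_force: 0.0
```

```bash
python3 -c "
from plan import *
from m import rect
plan((549.7,-109.2,75,9.5))
p,d=snap('top');P=cloud('top',d);h=cv2.cvtColor(p,cv2.COLOR_RGB2HSV).astype(int);z=P[...,2]
rect(P,(abs(P[...,0]-550)<70)&(abs(P[...,1]+109)<70)&(h[...,1]>70)&(z>28)&(z<45),'block')
"
```

```text
t 28.8 pos [ 439.8 -354.8   75.5] yaw 60.1 tilt [ 0.005 -0.004] F [-0.1 -0.8 -0.1] w 61.3 g 0.0 q6 -0.18
-> [ 549.7 -109.2   75.     9.5]
   [0.0, 0.0, 0.07] [0.84, -0.09, 0.0]
   [0.001, 0.0, 0.07] [0.8, -0.26, 0.0]
   [0.0, 0.0, 0.07] [0.72, -0.43, 0.0]
   [0.001, -0.001, 0.071] [0.604, -0.581, 0.003]
block [ 549.3 -109.4] [70.5 40. ] 9.8 n 381 zmed 36.0
```

arm_command(rows=[0,0,0.035,0.42,-0.05,0,0.4,0,0,0.07,0.84,-0.09,0,0.4])

```text
t: 29.05
ee_pos: [464.4, -290.8, 71.2]
orientation: [-2.879, -1.255, 0.001]
ft_force: [0.4, -0.9, -0.6]
width: 61.2
grasp_force: 0.0
```

arm_command(rows=[0,0,0.035,0.4,-0.13,0,0.4,0,0,0.07,0.8,-0.26,0,0.4])

```text
t: 29.25
ee_pos: [492.6, -228.6, 70.9]
orientation: [-2.998, -0.934, 0.003]
ft_force: [0.8, 0.5, 0.0]
width: 61.5
grasp_force: 0.0
```

arm_command(rows=[0,0,0.035,0.36,-0.22,0,0.4,0,0,0.07,0.72,-0.43,0,0.4])

```text
t: 29.45
ee_pos: [520.1, -167.3, 70.9]
orientation: [-3.083, -0.6, 0.003]
ft_force: [0.3, -0.2, -0.1]
width: 61.2
grasp_force: 0.0
```

arm_command(rows=[0,0,0.035,0.3,-0.29,0,0.4,0,0,0.07,0.6,-0.58,0,0.4,0,0,0.07,0.6,-0.58,0,0.4,0,0,0.07,0.6,-0.58,0,0.4])

```text
t: 29.85
ee_pos: [546.8, -107.2, 71.1]
orientation: [-3.129, -0.27, 0.003]
ft_force: [0.5, -0.0, 0.1]
width: 61.2
grasp_force: 0.0
```

```bash
python3 -c "
from plan import *
plan((549.7,-109.2,10,9.6))"
```

```text
t 29.9 pos [ 546.8 -107.2   71.1] yaw 9.9 tilt [-0.002  0.   ] F [ 0.5 -0.   0.1] w 61.2 g 0.0 q6 1.18
-> [ 549.7 -109.2   10.     9.6]
   [0.0, 0.001, 0.001] [0.033, 0.031, 0.764]
```

arm_command(rows=[0,0,0.001,0.03,0.03,0.3,0.4,0,0,0.001,0.03,0.03,0.6,0.4,0,0,0.001,0.03,0.03,0.75,0.4,0,0,0.001,0.03,0.03,0.86,0.4,0,0,0.001,0.03,0.03,0.86,0.4])

```text
t: 30.35
ee_pos: [549.2, -110.3, 2.5]
orientation: [-3.13, -0.259, 0.003]
ft_force: [0.0, 0.2, -0.3]
width: 61.2
grasp_force: 0.0
```

arm_command(rows=[0,0,0,0,0,0,-0.3,0,0,0,0,0,0,-0.3,0,0,0,0,0,0,-0.3,0,0,0,0,0,0,-0.3,0,0,0,0,0,0,-0.3])

```text
t: 30.85
ee_pos: [550.9, -109.9, 4.4]
orientation: [3.13, 0.26, 0.002]
ft_force: [-0.7, -0.4, 7.0]
width: 39.7
grasp_force: 30.0
```

arm_command(rows=[0,0,0,0,0,-0.3,-0.3,0,0,0,0,0,-0.7,-0.3,0,0,0,0,0,-1,-0.3,0,0,0,0,0,-1,-0.3])

```text
t: 31.25
ee_pos: [552.6, -110.3, 86.6]
orientation: [3.129, 0.26, 0.009]
ft_force: [0.6, 0.5, -0.8]
width: 39.6
grasp_force: 30.0
```

```bash
python3 -c "
from plan import *
from m import rect
p,d=snap('top');P=cloud('top',d);h=cv2.cvtColor(p,cv2.COLOR_RGB2HSV).astype(int);z=P[...,2]
m=(abs(P[...,0]-458)<110)&(abs(P[...,1]-335)<110)&(d>0)
rect(P,m&(z>11)&(z<20),'rim');rect(P,m&(z>4)&(z<9),'floor')
plan((480,-80,84,9.6),(458,200,84,7),(458,335,80,5))"
```

```text
rim [457.9 335. ] [150.9 149.7] 86.2 n 322 zmed 13.8
floor [457.8 336.8] [140.  139.5] 86.2 n 1938 zmed 6.2
t 31.3 pos [ 551.4 -110.    84.9] yaw 9.5 tilt [ 0.003 -0.001] F [ 0.4  0.3 -1.6] w 39.6 g 30.0 q6 1.19
-> [480.  -80.   84.    9.6]
   [0.0, -0.001, -0.001] [-0.818, -0.517, 0.008]
-> [458 200  84   7]
   [0.0, 0.0, 0.004] [0.08, -0.87, 0.0]
   [0.0, 0.0, 0.004] [0.07, -0.88, 0.0]
   [0.0, 0.0, 0.003] [0.06, -0.88, 0.0]
   [0.0, 0.0, 0.004] [0.044, -0.871, -0.004]
-> [458 335  80   5]
   [0.0, 0.0, 0.006] [0.1, -0.84, 0.02]
   [0.0, 0.0, 0.005] [0.09, -0.837, 0.028]
```

arm_command(rows=[0,0,0,-0.41,-0.26,0,-0.3,0,0,0,-0.82,-0.52,0,-0.3])

```text
t: 31.5
ee_pos: [477.4, -79.3, 82.3]
orientation: [-3.13, -0.259, 0.002]
ft_force: [-0.6, 0.5, -0.9]
width: 39.8
grasp_force: 30.0
```

arm_command(rows=[0,0,0.006,0.04,-0.43,0,-0.3,0,0,0.011,0.08,-0.87,0,-0.3])

```text
t: 31.7
ee_pos: [471.3, -9.4, 82.2]
orientation: [-3.135, -0.202, 0.005]
ft_force: [0.5, 0.4, -0.6]
width: 39.5
grasp_force: 30.0
```

arm_command(rows=[0,0,0.006,0.03,-0.44,0,-0.3,0,0,0.011,0.06,-0.88,0,-0.3])

```text
t: 31.9
ee_pos: [467.8, 61.6, 82.3]
orientation: [3.138, 0.15, -0.004]
ft_force: [0.5, -0.4, 0.1]
width: 39.8
grasp_force: 30.0
```

arm_command(rows=[0,0,0.006,0.01,-0.44,0,-0.3,0,0,0.011,0.02,-0.88,0,-0.3])

```text
t: 32.1
ee_pos: [462.6, 131.9, 82.2]
orientation: [3.14, 0.096, -0.004]
ft_force: [0.2, -0.6, -0.3]
width: 39.8
grasp_force: 30.0
```

arm_command(rows=[0,0,0.006,0,-0.44,0,-0.3,0,0,0.011,0,-0.88,0,-0.3])

```text
t: 32.3
ee_pos: [458.2, 202.1, 82.1]
orientation: [3.14, 0.042, -0.004]
ft_force: [-0.2, -0.2, -1.1]
width: 39.9
grasp_force: 30.0
```

```bash
python3 -c "
from plan import *
plan((459,335,80,-4))"
```

```text
t 32.3 pos [458.2 202.1  82.1] yaw 1.5 tilt [-0.002 -0.001] F [-0.2 -0.2 -1.1] w 39.9 g 30.0 q6 1.94
-> [459 335  80  -4]
   [0.0, 0.0, 0.015] [0.03, -0.83, 0.01]
   [0.0, 0.001, 0.016] [-0.014, -0.831, 0.015]
```

arm_command(rows=[0,0,0.007,0.02,-0.42,0,-0.3,0,0,0.015,0.03,-0.83,0,-0.3])

```text
t: 32.5
ee_pos: [458.9, 268.5, 82.0]
orientation: [3.14, -0.032, -0.003]
ft_force: [0.2, 0.1, -0.7]
width: 39.5
grasp_force: 30.0
```

arm_command(rows=[0,0,0.008,-0.01,-0.42,0,-0.3,0,0,0.016,-0.01,-0.83,0,-0.3,0,0,0.016,-0.01,-0.83,0,-0.3,0,0,0.016,-0.01,-0.83,0,-0.3])

```text
t: 32.9
ee_pos: [459.4, 333.5, 82.0]
orientation: [3.138, -0.107, -0.003]
ft_force: [-0.3, -0.7, -1.2]
width: 39.6
grasp_force: 30.0
```

arm_command(rows=[0,0,0,0,0,0.3,-0.3,0,0,0,0,0,0.55,-0.3,0,0,0,0,0,0.75,-0.3,0,0,0,0,0,0.88,-0.3,0,0,0,0,0,0.88,-0.3])

```text
t: 33.4
ee_pos: [459.7, 332.5, 11.6]
orientation: [3.138, -0.111, -0.004]
ft_force: [0.3, -0.6, -0.9]
width: 39.9
grasp_force: 30.0
```

```bash
python3 -c "
from plan import *
plan((459,335,4.5,-4))"
```

```text
t 33.4 pos [459.7 332.5  11.6] yaw -4.0 tilt [-0.003 -0.002] F [ 0.3 -0.6 -0.9] w 39.9 g 30.0 q6 2.25
-> [459.  335.    4.5  -4. ]
   [0.001, 0.001, 0.0] [-0.011, -0.031, 0.089]
```

arm_command(rows=[0,0,0,0,-0.03,0.02,-0.3,0,0,0,0,-0.03,0.05,-0.3,0,0,0,0,-0.03,0.07,-0.3,0,0,0,0,-0.03,0.07,-0.3])

```text
t: 33.8
ee_pos: [460.9, 336.4, 7.8]
orientation: [-3.139, 0.109, -0.001]
ft_force: [-0.3, -0.1, 0.2]
width: 39.7
grasp_force: 30.0
```

arm_command(rows=[0,0,0,-0.01,0,0.015,-0.3,0,0,0,-0.01,0,0.03,-0.3,0,0,0,-0.01,0,0.03,-0.3])

```text
t: 34.1
ee_pos: [459.9, 336.3, 5.1]
orientation: [3.14, -0.11, -0.0]
ft_force: [-0.8, -0.2, -0.3]
width: 39.3
grasp_force: 30.0
```

arm_command(rows=[0,0,0,-0.01,0.01,0.01,-0.3,0,0,0,-0.01,0.01,0.02,-0.3,0,0,0,-0.01,0.01,0.02,-0.3])

```text
t: 34.4
ee_pos: [459.2, 335.6, 4.3]
orientation: [-3.14, 0.11, -0.0]
ft_force: [-1.1, -0.8, 8.3]
width: 40.1
grasp_force: 30.0
```

Contact at 8 N. Now release, lift and check everything.

arm_command(rows=[0,0,0,0,0,0,0,0,0,0,0,0,0,0.3,0,0,0,0,0,0,0.3,0,0,0,0,0,0,0.3])

```text
t: 34.8
ee_pos: [459.1, 335.4, 3.4]
orientation: [3.14, -0.11, -0.0]
ft_force: [0.9, -0.7, -0.7]
width: 57.0
grasp_force: 0.0
```

arm_command(rows=[0,0,0,0,0,-0.3,0.3,0,0,0,0,0,-0.7,0.3,0,0,0,0,0,-1,0.3,0,0,0,0,0,-1,0.3])

```text
t: 35.2
ee_pos: [461.1, 336.9, 86.6]
orientation: [-3.136, 0.11, -0.007]
ft_force: [0.3, -0.3, -0.5]
width: 56.7
grasp_force: 0.0
```

arm_command(rows=[0,0,0,0,0,-0.5,0.3,0,0,0,0,0,-1,0.3,0,0,0,0,0,-1,0.3])

```text
t: 35.5
ee_pos: [461.7, 337.3, 167.6]
orientation: [-3.135, 0.109, -0.01]
ft_force: [0.7, 1.3, 0.5]
width: 57.0
grasp_force: 0.0
```

arm_command(rows=[0,0,0,-0.5,0,0,0.3,0,0,0,-0.9,0,0,0.3,0,0,0,-0.9,0,0,0.3])

```text
t: 35.8
ee_pos: [383.2, 339.3, 161.8]
orientation: [3.137, -0.107, -0.006]
ft_force: [0.8, -0.5, 0.2]
width: 57.1
grasp_force: 0.0
```

```bash
python3 -c "
from red import *
from m import rect
red();state()
p,d=snap('top','t9.png');P=cloud('top',d);h=cv2.cvtColor(p,cv2.COLOR_RGB2HSV).astype(int);z=P[...,2]
B=lambda x,y,r:(abs(P[...,0]-x)<r)&(abs(P[...,1]-y)<r)&(d>0)
rect(P,B(458,335,60)&(z>30)&(z<45),'block')
rect(P,B(437.5,-353.5,60)&(z>12)&(z<20),'plate')
rect(P,B(437.5,-353.5,85)&(z>3.5)&(z<20),'dish')
rect(P,B(520,135,40)&(z>50)&(z<70),'flange'); rect(P,B(495,131,40)&(z>15.5)&(z<22)&(p.max(2)<100),'foot');rect(P,B(691,-6,60)&(z>60),'glue')
q=np.load('scene.npz')['p']
cv2.imwrite('pics/fin.png',cv2.vconcat([cv2.resize(p[100:300,110:510,::-1],(600,300)),cv2.resize(q[120:340,200:520,::-1],(600,300))]))
"
```

```text
top 161 near [94. -1. 68.] far [169.  -0.  53.] th 1.63
scene 201 near [96.  3. 65.] far [175.   2.  54.] th 1.63
t 35.9 pos [386.9 340.5 162.7] yaw -3.9 tilt [-0.001 -0.001] F [ 0.6 -0.5  0.6] w 57.2 g 0.0 q6 2.34
block [457.4 335.3] [42.2 69.5] 87.5 n 404 zmed 35.5
plate [ 437.1 -353.3] [81.  51.3] 60.1 n 532 zmed 15.8
dish [ 437.9 -354.8] [150.8 152. ] 6.0 n 2340 zmed 8.0
flange [521.6 133.9] [ 6.5 38.3] 5.6 n 47 zmed 61.9
foot [494.  129.2] [58.3 43.6] 7.7 n 275 zmed 18.0
glue [690.9  -5.5] [43.7 42.6] 64.6 n 277 zmed 84.3
```

View pics/fin.png

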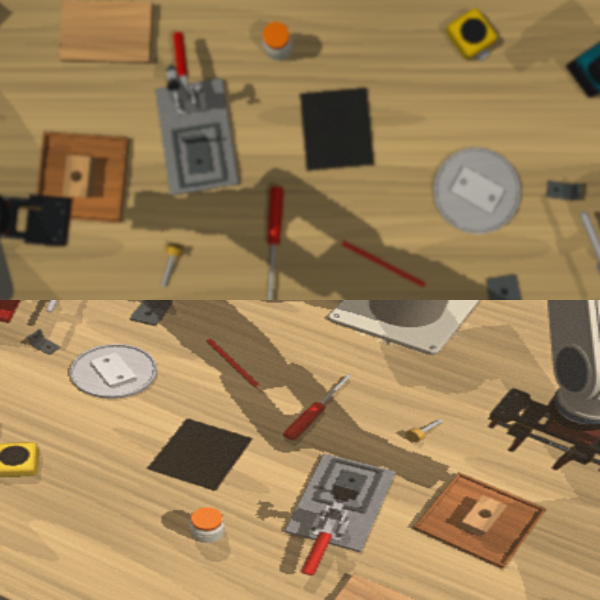

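Everything is where it should be: the block in the middle of the tray, the plate centred in the dish, the clamp open and the glue upright. One last check of the bracket's squareness to the nest, using the close wrist picture.

```bash
python3 -c "
from plan import *
p=cv2.imread('pics/w3.png');g=cv2.cvtColor(p,cv2.COLOR_BGR2GRAY)
c=ctrl.camera_params('wrist');K=c['camera_matrix'];T=np.array(c['tool_from_camera']);M=Rd(9.3);O=np.array([518,134.4,89.])
def ray(u,v,z):
    x,y=(u-K[0,2])/K[0,0],(v-K[1,2])/K[1,1];r=np.hypot(x,y);D=M@T[:3,:3]@np.array([np.sin(r)*x/r,np.sin(r)*y/r,np.cos(r)]);C=O+M@T[:3,3];return C+D*(z-C[2])/D[2]
gx=cv2.Sobel(cv2.GaussianBlur(g,(3,3),0),cv2.CV_64F,1,0)
def line(lo,hi,rows,z,s,n):
    q=np.array([ray(lo+np.argmax(s*gx[v,lo:hi]),v,z) for v in rows]);vx,vy,*_=cv2.fitLine(q[:,:2].astype(np.float32),cv2.DIST_HUBER,0,.01,.01).ravel();print(n,'yaw %.1f'%((np.degrees(np.arctan2(vy,vx))+90)%180-90),np.round(q.mean(0)))
line(284,304,range(226,268),18,-1,'foot left');line(332,352,range(226,268),18,1,'foot right')
line(262,290,range(185,225),18,1,'rim in left');line(350,366,range(185,225),18,-1,'rim in right')
"
```

```text
foot left yaw 7.9 [478. 148.  18.]
foot right yaw 9.0 [484. 106.  18.]
rim in left yaw 9.4 [514. 164.  18.]
rim in right yaw -4.8 [523. 103.  18.]
```

```bash
python3 -c "
from workcell import ctrl
print(ctrl.close_job())"
```

```text
the job is handed in; nothing more can be done
None
```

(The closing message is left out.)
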